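# Load the optical windows into the cleaning rack and lock its gate

### The job

Get the optical windows ready for cleaning: lift the latch of the rack's hold-down gate with its red thumb lever and swing the gate clear, then move every window from the white tip-up tray into the rack, each standing on edge in a slot of its own (press a window's far edge down to tip it up on its near edge, and take it by the raised edge). Then swing the gate shut over them until the latch has dropped into its catch, and lock it by pushing the locking pin all the way down through the gate's eye and the eye beneath it. Leave the bottles and the dish standing about where they are.

Things in the scene. Friction and masses are not known exactly. Their poses are not given: they have to be found in the camera images.
- window_0: optical window: green glass in a dark flat metal ring, 64 mm diameter, 9 mm thick, 75 g; origin at its centre, z is the axis of the disc. May be absent. Starts lying flat in a tray pocket, too wide and flush to be gripped there; in the rack it stands on edge, centre 52 mm above the bench.
- window_1: optical window: amber glass in a dark flat metal ring, 64 mm diameter, 9 mm thick, 75 g; origin at its centre, z is the axis of the disc. May be absent. Starts lying flat in a tray pocket, too wide and flush to be gripped there; in the rack it stands on edge, centre 52 mm above the bench.
- window_2: optical window: blue glass in a dark flat metal ring, 64 mm diameter, 9 mm thick, 75 g; origin at its centre, z is the axis of the disc. May be absent. Starts lying flat in a tray pocket, too wide and flush to be gripped there; in the rack it stands on edge, centre 52 mm above the bench.
- tray: white tip-up tray, loose but heavy (1.6 kg), 108 x 260 x 45 mm, origin under its middle, x pointing away from the robot, deck at z = 45 mm. Three pockets along y at y = -84, 0, +84 mm, x = 0; a window lies there with its top 0.5 mm below the deck. Across each pocket runs a ridge at x = +3 mm; beyond it (+x) the pocket floor falls at 60 degrees to 31 mm deeper.
- pocket0 (a point): centre of a window lying flat in the pocket at tray y = -84 mm (40 mm above the bench); axes of the tray. Pressing a window with the fingertips 27 mm beyond its centre (+x), straight down to 12 mm below the deck, tips it over the ridge with a few N (press again if it stays half tipped). Room for the tips: a relief 38 mm wide (y), reaching to x = +44 mm.
- pocket1 (a point): the same for the pocket at tray y = 0. A tipped window slides down against the far pocket wall and stays, its plane 58 degrees from level: centre at x = +9, z = 34 mm of the tray frame, near edge raised 13 to 18 mm above the deck at about x = -8 mm, where it can be gripped by its 9 mm thickness.
- pocket2 (a point): the same for the pocket at tray y = +84 mm. To grip a tipped window tilt the tool about 32 degrees, fingers down and away from the robot in the plane of the disc, one finger over and one under the near edge; the trough under that edge is 34 mm wide (y), open to the tray's near side, its floor 33 mm below the deck. Pull the window out along its own plane.
- rack: metal cleaning rack fixed to the bench, base plate 275 x 100 x 10 mm; origin on the bench, x along the row of slots, z up. A window stands in the rack's y-z plane on two 8 mm rails along x (y = -20, +20 mm), which centre it, between upright wires that end at z = 56 mm; window top at z = 84 mm. Hinge post at x = -105 mm (112 mm high), catch post at x = +135 mm (106 mm high).
- slot0 (a point): centre of a window standing in the slot at rack x = -55 mm, 52 mm above the bench; axes of the rack. The slot is 13 mm wide (x) between its wires; slots are 40 mm apart.
- slot1 (a point): centre of a window standing in the slot at rack x = -15 mm, 52 mm above the bench; axes of the rack. The slot is 13 mm wide (x) between its wires; slots are 40 mm apart.
- slot2 (a point): centre of a window standing in the slot at rack x = 25 mm, 52 mm above the bench; axes of the rack. The slot is 13 mm wide (x) between its wires; slots are 40 mm apart.
- gate_hinge (a point): vertical hinge axis of the gate, at the height of the gate bar (96 mm), at the robot's end of the rack; axes of the rack
- gate (a joint): hold-down gate: a steel bar 10 mm wide, 12 mm high (z = 90 to 102 mm) over the slots; 0 shut (bar along the rack's +x), positive swings it clockwise seen from above, towards the rack's -y, stop at 1.75 rad. Light friction, stays where left. It cannot swing while the latch bar lies in its catch.
- latch (a joint): gravity latch at the gate's end, a see-saw on a pivot 210 mm from the hinge, at gate bar height: outboard the 10 mm latch bar that lies in the catch, inboard the red thumb lever. 0 bar down (falls there by itself), positive bar raised, stop at 0.45 rad; clear of the catch from 0.3 rad. Going shut the bar can also ride up a ramp by itself and drop in.
- thumb (a point): middle of the red thumb lever, an upright fin 24 mm long (x), 10 mm thick (y), 24 mm high (z), at latch 0 24 mm inboard of the pivot and 34 mm above it (top 142 mm above the bench, free on both sides down to 102 mm). Axes turn with gate and lever. Pushed down (1 to 2 N) along its arc about the pivot it raises the bar; pinched across its thickness it can also carry the gate round.
- eye (a point): centre of the lower, fixed eye: plate at z = 72 to 80 mm with a 12 mm vertical hole, at rack x = +75, y = +30 mm; axes of the rack. The gate's own eye, same hole, lies over it (z = 92 to 100 mm) when the gate is shut.
- pin: locking pin: steel shank 8 mm thick, 50 mm long, tapered tip; black round knob 20 mm wide, 28 mm high (50 to 78 mm above the tip). Origin at the tip, z up the shank. Starts upright in a grey parking block (28 mm square, 60 mm high) at rack x = -30, y = +85 mm, tip 10 mm above the bench. Fully home its knob rests on the gate's eye, tip 50 mm above the bench.
- wash_bottle: bystander: wash bottle, white with a blue spout, loose, behind the work; leave it standing
- amber_bottle: bystander: amber reagent bottle with a blue cap, loose, behind the work; leave it standing
- petri_dish: bystander: glass petri dish, loose, behind the work; leave it standing
Not all that is in view belongs to the job. Leave any brown or purple look-alike of the window_0 alone.

How it is judged:
On the way, in this order (a step that is already met when the one before it is completed fails the run):
1. the latch is lifted and the gate swung at least 65 degrees open (value of joint gate above 1.13 rad), for 0.2 s.
2. every window stands on edge in a slot of the rack ((distance between window_0 and slot0 below 0.01 m or distance between window_0 and slot1 below 0.01 m or distance between window_0 and slot2 below 0.01 m) and angle between window_0's own z axis and vertical between 1.35 and 1.79 rad and (distance between window_1 and slot0 below 0.01 m or distance between window_1 and slot1 below 0.01 m or distance between window_1 and slot2 below 0.01 m) and angle between window_1's own z axis and vertical between 1.35 and 1.79 rad and (distance between window_2 and slot0 below 0.01 m or distance between window_2 and slot1 below 0.01 m or distance between window_2 and slot2 below 0.01 m) and angle between window_2's own z axis and vertical between 1.35 and 1.79 rad), for 0.3 s.
3. the gate is shut and its latch bar has dropped into the catch (all of step 2 and value of joint gate below 0.03 rad and value of joint latch below 0.06 rad), for 0.3 s.
At the end, for the whole second after the job is handed in: Every window present stands on edge in a rack slot (centre within 10 mm of the slot point, within 12 degrees of upright); gate shut within 0.03 rad, latch bar down within 0.06 rad; pin upright through both eyes, tip 16 mm or more below the middle of the lower eye; all at rest (all of step 3 and horizontal distance between pin and eye below 0.008 m and z of pin in the frame of eye below -0.016 m and angle between pin's own z axis and vertical below 0.2 rad and linear speed of each of window_0, window_1, window_2, pin below 0.02 m/s); the robot touches nothing.
It fails at once if the wash bottle, white with a blue spout is knocked more than 5 cm from its place or over (distance of wash_bottle from where it was at the start of the episode above 0.05 m or angle between wash_bottle's own z axis and vertical above 0.7 rad).
It fails at once if the amber reagent bottle with a blue cap is knocked more than 5 cm from its place or over (distance of amber_bottle from where it was at the start of the episode above 0.05 m or angle between amber_bottle's own z axis and vertical above 0.7 rad).
It fails at once if the glass petri dish is knocked more than 5 cm from its place or over (distance of petri_dish from where it was at the start of the episode above 0.05 m or angle between petri_dish's own z axis and vertical above 0.7 rad).
Of window_0, window_1, window_2 only 2 to 3 are there at a start; the rules pass over those that are not, and their reading is None.
At some moment in a run one of tray may be knocked a few centimetres aside while the robot is not near it.
It also fails if it takes over 210 s, if anything falls off the work surface, if the arm or the gripper's body presses on something with over 40 N, if the wrist force passes 120 N, or if a joint passes its speed limit or range.

### The arm

A 6-joint arm with a two-finger parallel gripper is mounted at the origin on a cart in front of the work surface, level with it; the furniture and walls round the work are solid. World frame = base frame: x ahead of the robot, y to its left, z up, the work surface at z = 0. Lengths are in m, angles in rad, forces in N, time in s.
With the tool pointing down it reaches from about 0.325 to 0.9 m from the base axis. Payload 3.5 kg.
Tool frame: the origin (TCP) lies at the very end of the fingers, on their centre line; the grasp point (between the pads) lies 19 mm behind it; z points along the fingers, y is the direction in which the jaws open and shut (so a half turn about z gives the same grasp; the last joint's range is limited). The gripper opens to 85 mm and grips with 20 to 120 N. Pads are 22 mm wide; open, the fingers measure 114 mm over their backs; the gripper's body (76 mm by 85 mm) begins 54 mm behind the grasp point. The pads swing forward as they close: fully open they stand 13 mm farther back than shut.
Start: joints at [-1.403, 0.276, -0.026, 1.268, 0, 1.467], TCP at [0.167, -0.602, 0.231] pointing down, gripper open.
Joint ranges: [-3.12, 3.12], [-0.85, 1.88], [-1.08, 1.24], [-1.95, 2.15], [-1.57, 1.53], [-3.14, 3.14]. Speed limits (rad/s): [2.57, 2.57, 3.14, 3.14, 3.14, 3.14].

### API

Orientations are given as [roll, pitch, yaw] about the fixed x, y, z axes, in that order (R = Rz(yaw) Ry(pitch) Rx(roll)).
In Python, from rig import sensors, capture, ctrl gives the robot as it stands.
- The arm moves only by the tool carry_out, never from a script. Its argument "plan" is a list of rows, each an object with "delta_pos": the shift along the world's x, y, z scaled (see below), a list of three; "yaw": the turn about the world's z scaled (see below); "hand": the gripper's target within -1 to 1 (shut at 1, half-way at 0, fully open at -1). A call has 1 to 8 rows; each row shifts and turns the pose as measured when the row begins; what a row does not reach is not made up. The controller multiplies each number of a shift by 15 cm and each number of a turn by pi/4 rad. A row lasts 1/10 s, in which the tool goes at most 50 mm and 8.59 degrees, less where a joint would pass 70% of its speed; a pose out of reach is approached as far as the arm can. A call with a number of a shift or a turn outside -1 to 1 is refused whole. A call with a gripper value outside its range is refused whole. The fingers move at their own pace and stop on an object; "grip_force" is the grip in N (left out, the last holds). Time passes only in rows, so rows that do not move let the fingers close. It gives the time, the measured TCP pose, the force and the opening at its end, in the units of the state.
- sensors.read_state(): the state, without advancing time (a new reading comes with each control period).
- capture(name): name is "side" or "top" or "wrist"; returns a dict with "image" (420x560x3 uint8, red, green, blue), "fov_y" (degrees; the focal length in pixels is half the picture's height over the tangent of half this angle, whatever the lens; pixels are square), "cx", "cy" (the principal point, pixels), "extrinsics" (4x4, takes a point from camera to world coordinates). Camera axes: x right, y up, looking along -z (the intrinsics and any distortion apply to the point x, -y, -z); pixel columns grow to the right and rows downward; lengths in m; the calibration is good to about 2 mm. A picture is of the moment at which its call begins. There is no depth.
- ctrl.job_done(): hands the job in, once; it reports no verdict.
The state is a dict: "time_s": time; "qpos": joint angles; "joint_velocities": joint speeds; "joint_efforts": joint torques, N m; "eef_pos": TCP position; "tcp_rot": TCP orientation; "ft_force": force on the tool from outside, world axes, zero at the start; "ft_torque": the same for the moment, N m; "opening": finger opening in m.
Only numpy, scipy, OpenCV 4.12 (cv2) and the standard library are available. Lean on these libraries where they do the work, as an engineer would, in place of code of your own. Each camera call takes 0.05 s, during which the arm holds its last target. There are 200 camera calls.

## Working session

There is one attempt and no reset: what is moved stays moved. The work goes in short steps, Python scripts to look and compute and a tool call to move; the robot and the scene stay as the last step left them, time stands still between calls to the robot, and variables do not carry over. Pictures are saved under pics/ and viewed, and the job is handed in when it is done.

Besides the shell and the picture viewer there is one more tool, called after "Request:" as name(argument=value, ...) on one line, values as JSON. carry_out: Moves the arm, as the interface text tells. Shifts and turns lie within -1 to 1; 1 stands for 15 cm of shift or pi/4 rad of turn. Its arguments: {"type":"object","properties":{"plan":{"type":"array","items":{"type":"object","properties":{"delta_pos":{"type":"array","items":{"type":"number"}},"yaw":{"type":"number"},"hand":{"type":"number"}}}},"grip_force":{"type":"number"}},"required":["plan"]}

```bash
ls; mkdir -p pics; cat > h.py <<'E'
import numpy as np, cv2
from rig import sensors, capture, ctrl
def shot(cam,name):
    c=capture(cam); cv2.imwrite(f'pics/{name}.png',c['image'][:,:,::-1]); np.save(f'pics/{name}.npy',c,allow_pickle=True); return c
def load(name): return np.load(f'pics/{name}.npy',allow_pickle=True).item()
def ray(c,u,v):
    f=c['image'].shape[0]/2/np.tan(np.radians(c['fov_y'])/2); E=np.array(c['extrinsics'])
    d=E[:3,:3]@np.array([(u-c['cx'])/f,-(v-c['cy'])/f,-1]); return E[:3,3],d/np.linalg.norm(d)
def onz(c,u,v,z):
    o,d=ray(c,u,v); return o+d*(z-o[2])/d[2]
def proj(c,p):
    f=c['image'].shape[0]/2/np.tan(np.radians(c['fov_y'])/2); E=np.array(c['extrinsics'])
    q=E[:3,:3].T@(np.array(p)-E[:3,3]); return c['cx']+f*q[0]/-q[2], c['cy']-f*q[1]/-q[2]
E
python3 - <<'E'
from h import *
for k in ['top','side','wrist']:
    c=shot(k,k+'0'); print(k,c['fov_y'],c['cx'],c['cy'],{q:v for q,v in c.items() if q not in('image','extrinsics')}.keys()); print(np.round(c['extrinsics'],3))
print(sensors.read_state())
E
```

```text
pics
top 43.2177536547923 274.30974013882485 208.58433190828367 dict_keys(['fov_y', 'cx', 'cy'])
[[-0.074  0.972 -0.224  0.303]
 [-0.997 -0.071  0.02   0.078]
 [ 0.004  0.225  0.974  1.256]
 [ 0.     0.     0.     1.   ]]
side 50.44665472871371 286.56394857973936 209.10171449018603 dict_keys(['fov_y', 'cx', 'cy'])
[[ 0.938  0.14  -0.317  0.236]
 [-0.346  0.436 -0.831 -0.741]
 [ 0.021  0.889  0.458  0.556]
 [ 0.     0.     0.     1.   ]]
wrist 60.65513164260552 272.7325756517736 211.00405527966976 dict_keys(['fov_y', 'cx', 'cy'])
[[ 0.268  0.913  0.308  0.248]
 [-0.963  0.255  0.084 -0.578]
 [-0.002 -0.32   0.947  0.371]
 [ 0.     0.     0.     1.   ]]
{'time_s': 0.15, 'qpos': array([-1.40339423e+00,  2.76997580e-01, -2.75671291e-02,  1.26800657e+00,
        2.99591617e-06,  1.46737510e+00]), 'joint_velocities': array([ 1.33680799e-03, -1.35379364e-03,  4.88645037e-03, -4.96551532e-04,
       -8.78072127e-04, -6.86512976e-05]), 'joint_efforts': array([ 9.55300129e-04, -4.46055937e+01,  2.95639175e+01,  1.04921695e-02,
       -5.62818980e-05,  5.40273959e-06]), 'eef_pos': array([ 0.16707849, -0.60161579,  0.23039158]), 'tcp_rot': array([-3.13982749e+00, -1.86220982e-04,  2.70823162e-01]), 'ft_force': array([-0.33075699,  0.21292012,  0.6157763 ]), 'ft_torque': array([-0.07170582,  0.0189354 ,  0.01168304]), 'opening': 0.08536135086626906}
```

View pics/top0.png

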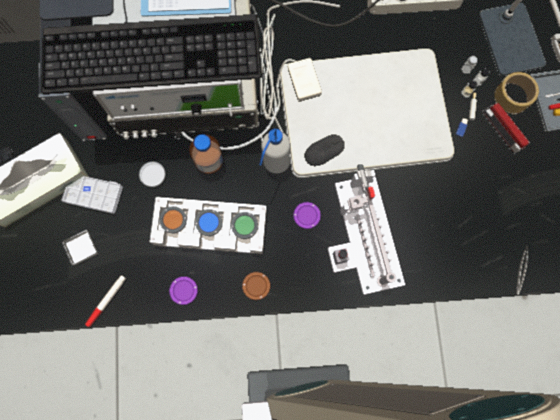

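View pics/side0.png

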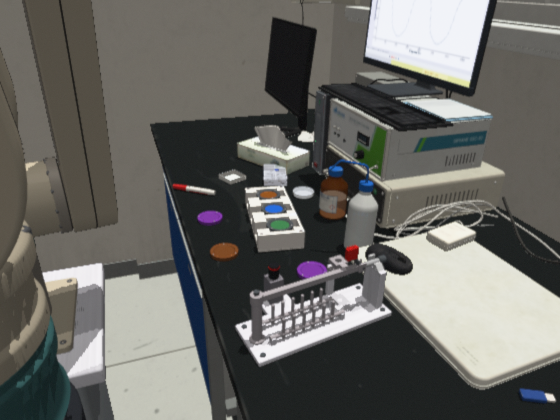

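```bash
python3 - <<'E'
from h import *
c=load('top0')['image'][:,:,::-1]
cv2.imwrite('pics/crop_rack.png',cv2.resize(c[155:305,315:415],None,fx=4,fy=4,interpolation=cv2.INTER_CUBIC)[:600])
cv2.imwrite('pics/crop_tray.png',cv2.resize(c[185:265,140:280],None,fx=5,fy=5,interpolation=cv2.INTER_CUBIC))
E
```

```text
(no output)
```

View pics/crop_rack.png

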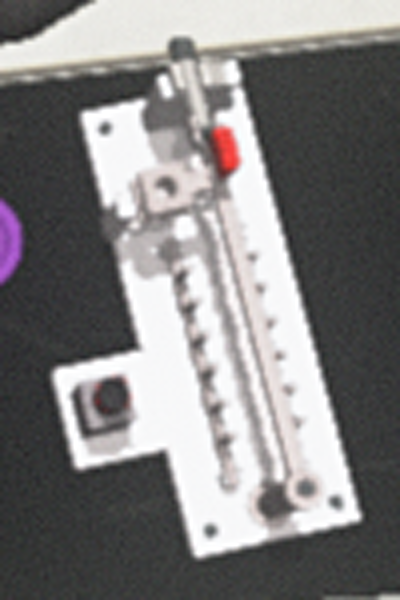

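View pics/crop_tray.png

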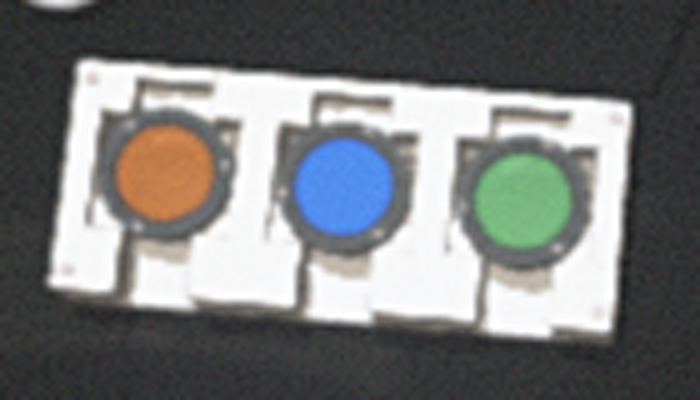

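```bash
cat >> h.py <<'E'
def fit2(model,world):
    m=np.array(model,float); w=np.array(world,float)[:,:2]; mc,wc=m.mean(0),w.mean(0)
    a,b=m-mc,w-wc; th=np.arctan2((a[:,0]*b[:,1]-a[:,1]*b[:,0]).sum(),(a*b).sum())
    R=np.array([[np.cos(th),-np.sin(th)],[np.sin(th),np.cos(th)]]); t=wc-R@mc
    return th,t,R,(m@R.T+t-w)*1000
E
python3 - <<'E'
from h import *
c=load('top0')
r=lambda x,y,z:onz(c,315+x/4-.5,155+y/4-.5,z)
pts=[((-105,0),r(305,488,.112)),((81,0),r(226,148,.142)),((-30,85),r(112,397,.088)),((75,30),r(165,184,.100))]
th,t,R,e=fit2([np.array(p[0])/1000 for p in pts],[p[1] for p in pts])
print('rack',th,np.degrees(th),t);print(np.round(e,1))
for n,p in [('BL',(192,557)),('TL',(82,113)),('TR',(240,60)),('BR',(360,520))]:
    print(n,np.round(R.T@(r(*p,.01)[:2]-t)*1000,1))
q=lambda x,y,z:onz(c,140+x/5-.5,185+y/5-.5,z)
pts=[((0,84),q(165,173,.0445)),((0,0),q(344,187,.0445)),((0,-84),q(523,202,.0445)),((54,130),q(78,60,.045)),((54,-130),q(632,102,.045)),((-54,-130),q(612,328,.045)),((-54,130),q(50,288,.045))]
th,t,R,e=fit2([np.array(p[0])/1000 for p in pts],[p[1] for p in pts])
print('tray',th,np.degrees(th),t);print(np.round(e,1))
s=load('side0')
g=s['image'].astype(int)
for n,m in [('wash',(276,165)),('amber',(205,150)),('dish',(152,174))]: print(n,onz(c,*m,.0 if n=='dish' else .12))
E
```

```text
rack 0.14539816588995638 8.330701254437509 [ 0.50144632 -0.16912595]
[[-0.1 -0.2]
 [ 0.3 -0.3]
 [ 2.  -0.3]
 [-2.2  0.8]]
BL [-124.2   50.6]
TL [149.8  48. ]
TR [161.5 -54.9]
BR [-124.9  -50.6]
tray -0.14939750925565135 -8.559846750115476 [0.55876307 0.20943143]
[[-2.1  0.6]
 [-1.8  0.4]
 [-1.1  0.1]
 [ 0.9 -1. ]
 [ 1.5  0.5]
 [ 0.8 -0.1]
 [ 1.8 -0.4]]
wash [0.66340525 0.0436432  0.12      ]
amber [0.71035724 0.20066628 0.12      ]
dish [0.70067115 0.34663975 0.        ]
```

View pics/wrist0.png

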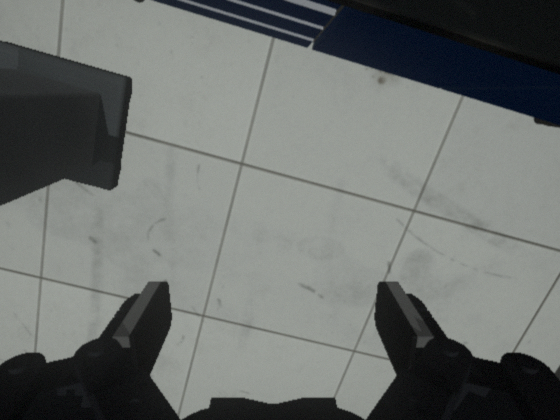

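Request:
carry_out(plan=[{"delta_pos":[0.14,0.15,0],"yaw":0.19,"hand":-1},{"delta_pos":[0.14,0.15,0],"yaw":0.19,"hand":-1},{"delta_pos":[0.14,0.15,0],"yaw":0.19,"hand":-1},{"delta_pos":[0.14,0.15,0],"yaw":0.19,"hand":-1},{"delta_pos":[0.14,0.15,0],"yaw":0.19,"hand":-1},{"delta_pos":[0.14,0.15,0],"yaw":0.19,"hand":-1},{"delta_pos":[0.14,0.15,0],"yaw":0.19,"hand":-1},{"delta_pos":[0.14,0.15,0],"yaw":0.19,"hand":-1}], grip_force=30)

```text
time_s: 0.95
eef_pos: [0.3365, -0.4161, 0.2265]
tcp_rot: [-3.137, -0.002, 1.475]
ft_force: [1.0, 0.1, -0.3]
opening: 0.0855
```

```bash
python3 - <<'E'
from h import *
c=load('top0'); s=load('side0')
# two-view rays: caps
for n,a,b in [('washcap',(276,134),(366,185)),('ambercap',(202,141),(335,171))]:
    o1,d1=ray(c,*a);o2,d2=ray(s,*b)
    A=np.stack([d1,-d2],1);k=np.linalg.lstsq(A,o2-o1,rcond=None)[0]
    p,q=o1+k[0]*d1,o2+k[1]*d2;print(n,(p+q)/2,np.linalg.norm(p-q))
print(sensors.read_state()['tcp_rot'])
E
```

```text
washcap [0.72142123 0.04003673 0.15608695] 0.0033372625569372304
ambercap [0.72905038 0.20675519 0.12297099] 0.004201165456371733
[-3.13670932e+00 -2.24566035e-03  1.47537660e+00]
```

Request:
carry_out(plan=[{"delta_pos":[0.136,0.144,0],"yaw":0.19,"hand":-1},{"delta_pos":[0.136,0.144,0],"yaw":0.19,"hand":-1},{"delta_pos":[0.136,0.144,0],"yaw":0.19,"hand":-1},{"delta_pos":[0.136,0.144,0],"yaw":0.19,"hand":-1},{"delta_pos":[0.136,0.144,0],"yaw":0.19,"hand":-1},{"delta_pos":[0.136,0.144,0],"yaw":0.19,"hand":-1},{"delta_pos":[0.136,0.144,0],"yaw":0.19,"hand":-1},{"delta_pos":[0.136,0.144,0],"yaw":0.19,"hand":-1}])

```text
time_s: 1.75
eef_pos: [0.504, -0.2333, 0.224]
tcp_rot: [-3.136, -0.006, 2.676]
ft_force: [0.8, -0.2, -0.8]
opening: 0.0854
```

Request:
carry_out(plan=[{"delta_pos":[0.136,0.144,0],"yaw":0.19,"hand":-0.4},{"delta_pos":[0.136,0.144,0],"yaw":0.19,"hand":-0.4},{"delta_pos":[0.136,0.144,0],"yaw":0.19,"hand":-0.4},{"delta_pos":[0.136,0.144,0],"yaw":0.19,"hand":-0.4},{"delta_pos":[0,0,0],"yaw":0.02,"hand":-0.4}])

```text
time_s: 2.25
eef_pos: [0.5894, -0.1398, 0.222]
tcp_rot: [-3.137, -0.008, -2.986]
ft_force: [-0.9, -0.6, 0.7]
opening: 0.0594
```

```bash
python3 - <<'E'
from h import *
c=shot('wrist','wrist1'); s=sensors.read_state(); print(s['eef_pos'],s['tcp_rot'],s['qpos'],s['opening'])
import json
print(proj(c,(0.5816,-0.1574,.142)), proj(c,s['eef_pos']))
E
```

```text
[ 0.5882252  -0.14074573  0.22185164] [-3.13678063 -0.009619   -2.98825451] [-0.33745194  0.25055239 -0.08026152  1.24619804 -0.00877765 -0.49078595] 0.05998422484748204
(np.float64(246.20553235686154), np.float64(205.91595124403725)) (np.float64(267.9325180443641), np.float64(279.6374344091875))
```

View pics/wrist1.png

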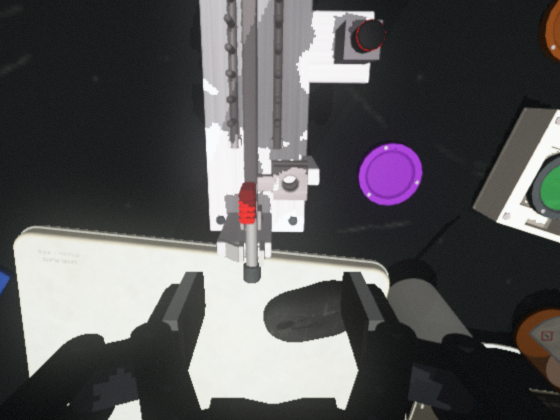

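Request:
carry_out(plan=[{"delta_pos":[-0.044,-0.11,0],"hand":0},{"delta_pos":[0,0,-0.2],"hand":0},{"delta_pos":[0,0,-0.2],"hand":0.2},{"delta_pos":[0,0,-0.2],"hand":0.2},{"delta_pos":[0,0,0],"hand":0.2}])

```text
invalid input
```

```bash
python3 - <<'E'
from h import *
c=shot('wrist','wrist2'); s=sensors.read_state(); print(s['eef_pos'],s['tcp_rot'],s['opening'])
E
```

```text
[ 0.58747684 -0.14160217  0.22192456] [-3.13658267 -0.01013045 -2.99142454] 0.05991922523316583
```

View pics/wrist2.png

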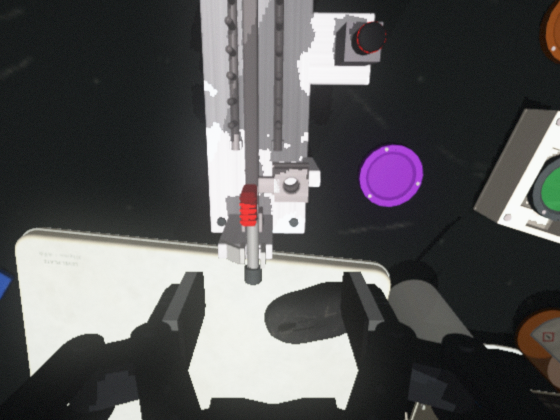

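Request:
carry_out(plan=[{"delta_pos":[-0.04,-0.105,0],"yaw":0,"hand":0},{"delta_pos":[0,0,-0.2],"yaw":0,"hand":0},{"delta_pos":[0,0,-0.2],"yaw":0,"hand":0.2},{"delta_pos":[0,0,-0.2],"yaw":0,"hand":0.2},{"delta_pos":[0,0,0],"yaw":0,"hand":0.2}])

```text
time_s: 2.85
eef_pos: [0.5768, -0.1664, 0.1313]
tcp_rot: [-3.132, -0.01, -3.005]
ft_force: [-0.6, -0.1, -0.4]
opening: 0.034
```

```bash
python3 - <<'E'
from h import *
c=shot('wrist','wrist3'); s=sensors.read_state(); print(s['eef_pos'],s['tcp_rot'],s['opening'])
E
```

```text
[ 0.57851665 -0.16719264  0.13384624] [-3.1297415  -0.00622604 -3.00488753] 0.034259093664853524
```

View pics/wrist3.png

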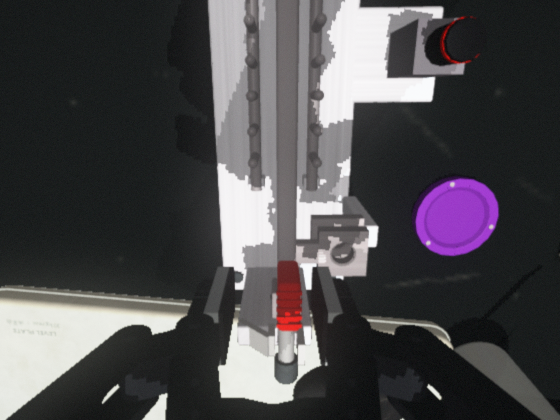

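Request:
carry_out(plan=[{"delta_pos":[0.02,0.065,0],"yaw":0,"hand":0.2},{"delta_pos":[0,0,-0.11],"yaw":0.01,"hand":0.2},{"delta_pos":[0,0,0],"yaw":0,"hand":1},{"delta_pos":[0,0,0],"yaw":0,"hand":1},{"delta_pos":[0,0,0],"yaw":0,"hand":1},{"delta_pos":[0,0,0],"yaw":0,"hand":1}], grip_force=30)

```text
time_s: 3.5
eef_pos: [0.5852, -0.159, 0.1251]
tcp_rot: [-3.127, 0.004, -3.001]
ft_force: [1.0, 0.0, -5.8]
opening: 0.0089
```

Request:
carry_out(plan=[{"delta_pos":[-0.02,0,-0.03],"yaw":0,"hand":1},{"delta_pos":[-0.025,0,-0.03],"yaw":0,"hand":1},{"delta_pos":[-0.03,0,-0.025],"yaw":0,"hand":1},{"delta_pos":[-0.03,0,-0.02],"yaw":0,"hand":1}])

```text
time_s: 3.9
eef_pos: [0.5838, -0.1599, 0.1239]
tcp_rot: [-3.121, 0.037, -3.0]
ft_force: [6.6, 1.5, -2.9]
opening: 0.0089
```

```bash
python3 - <<'E'
from h import *
c=shot('wrist','wrist4'); s=sensors.read_state(); print(s['eef_pos'],s['tcp_rot'],s['opening'],s['ft_force'],s['ft_torque'])
c=shot('side','side4'); cv2.imwrite('pics/side4c.png',cv2.resize(c['image'][220:370,220:420,::-1],None,fx=4,fy=4))
E
```

```text
[ 0.58363606 -0.15995145  0.12373039] [-3.12072383  0.03731223 -2.99961776] 0.008969370087941977 [5.97455551 2.12471471 0.38077446] [ 0.69990492 -1.37751419 -0.06232603]
```

View pics/side4c.png

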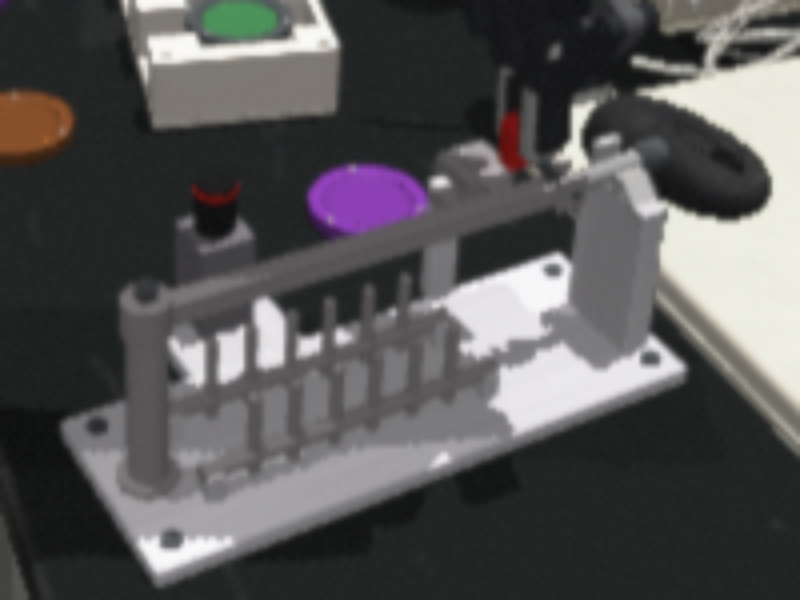

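Request:
carry_out(plan=[{"delta_pos":[-0.08,-0.01,-0.1],"yaw":0,"hand":1},{"delta_pos":[-0.08,-0.01,-0.1],"yaw":0,"hand":1}], grip_force=20)

```text
time_s: 4.2
eef_pos: [0.5696, -0.1646, 0.1046]
tcp_rot: [-3.114, 0.059, -2.999]
ft_force: [7.6, 4.9, 24.3]
opening: 0.0091
```

Request:
carry_out(plan=[{"delta_pos":[0.007,-0.16,-0.05],"yaw":-0.165,"hand":1},{"delta_pos":[-0.012,-0.15,-0.04],"yaw":-0.165,"hand":1},{"delta_pos":[-0.03,-0.147,0],"yaw":-0.165,"hand":1},{"delta_pos":[-0.05,-0.141,0],"yaw":-0.165,"hand":1}])

```text
time_s: 4.6
eef_pos: [0.5573, -0.2551, 0.1063]
tcp_rot: [-3.115, 0.065, 2.745]
ft_force: [2.5, -0.4, -9.0]
opening: 0.009
```

```bash
python3 - <<'E'
from h import *
s=sensors.read_state(); p=s['eef_pos'];print(p,s['tcp_rot'],s['opening'],s['ft_force'])
d=p[:2]-np.array([.3975,-.1843]); print('gate',0.145-np.arctan2(d[1],d[0]),np.hypot(*d))
c=shot('side','side5'); cv2.imwrite('pics/side5c.png',cv2.resize(c['image'][220:370,220:420,::-1],None,fx=4,fy=4))
E
```

```text
[ 0.5572928  -0.25513555  0.10633258] [-3.11461695  0.06462756  2.74463168] 0.008956490284827572 [ 2.48094864 -0.38221812 -9.04895272]
gate 0.5622650905609514 0.1747896304529171
```

View pics/side5c.png

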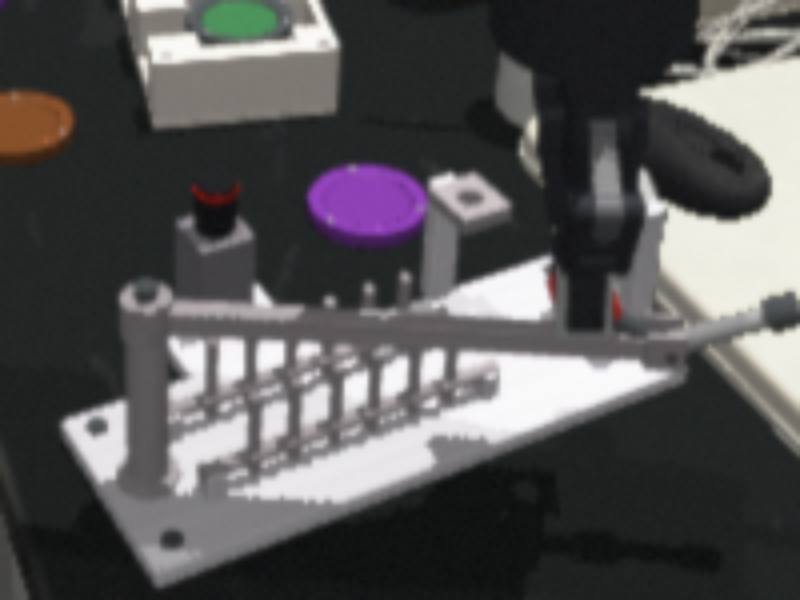

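Request:
carry_out(plan=[{"delta_pos":[-0.069,-0.133,0],"yaw":-0.165,"hand":1},{"delta_pos":[-0.086,-0.123,0],"yaw":-0.165,"hand":1},{"delta_pos":[-0.101,-0.111,0],"yaw":-0.165,"hand":1},{"delta_pos":[-0.115,-0.097,0],"yaw":-0.165,"hand":1},{"delta_pos":[-0.126,-0.081,0],"yaw":-0.165,"hand":1},{"delta_pos":[-0.136,-0.064,0],"yaw":-0.165,"hand":1},{"delta_pos":[-0.1,-0.03,0],"yaw":-0.1,"hand":1},{"delta_pos":[0,0,0],"yaw":0,"hand":1}])

```text
time_s: 5.45
eef_pos: [0.4437, -0.3534, 0.1063]
tcp_rot: [-3.123, 0.061, 1.853]
ft_force: [2.7, 0.0, -5.3]
opening: 0.0092
```

```bash
python3 - <<'E'
from h import *
s=sensors.read_state(); p=s['eef_pos'];print(p,s['tcp_rot'],s['qpos'],s['ft_force'])
d=p[:2]-np.array([.3975,-.1843]); print('gate',0.145-np.arctan2(d[1],d[0]),np.hypot(*d))
E
```

```text
[ 0.44370083 -0.3533505   0.10625401] [-3.12296156  0.0605369   1.85309583] [-0.76249668  0.2465183  -0.34749854  0.93376086 -0.04649883  0.52556377] [ 2.67847473  0.02814193 -5.33987162]
gate 1.4490149553298508 0.17525007892417463
```

Request:
carry_out(plan=[{"delta_pos":[0,0,0],"yaw":0,"hand":0.3},{"delta_pos":[0,0,0.05],"yaw":0,"hand":0.2},{"delta_pos":[0,0,0.25],"yaw":0,"hand":0.2},{"delta_pos":[0,0,0.25],"yaw":0,"hand":0.2},{"delta_pos":[0,0.05,0.25],"yaw":0.1,"hand":0.5},{"delta_pos":[0.08,0.26,0],"yaw":0.17,"hand":1},{"delta_pos":[0.08,0.3,0],"yaw":0.17,"hand":1},{"delta_pos":[0.08,0.3,0],"yaw":0.17,"hand":1}])

```text
time_s: 6.25
eef_pos: [0.4859, -0.2177, 0.2405]
tcp_rot: [-3.119, 0.077, 2.362]
ft_force: [0.5, -0.7, 0.5]
opening: -0.0003
```

Request:
carry_out(plan=[{"delta_pos":[0.08,0.3,0],"yaw":0.17,"hand":1},{"delta_pos":[0.08,0.3,0],"yaw":0.17,"hand":1},{"delta_pos":[0.08,0.3,0],"yaw":0.17,"hand":1},{"delta_pos":[0.08,0.3,0],"yaw":0.17,"hand":1},{"delta_pos":[0.04,0.3,0],"yaw":0.16,"hand":1},{"delta_pos":[0.04,0.3,0],"yaw":0,"hand":1},{"delta_pos":[0.04,0.25,0],"yaw":0,"hand":1}])

```text
time_s: 6.95
eef_pos: [0.5588, 0.1065, 0.2529]
tcp_rot: [-3.116, 0.096, 3.073]
ft_force: [1.3, 0.3, -0.4]
opening: -0.0001
```

```bash
python3 - <<'E'
from h import *
s=sensors.read_state(); print(s['eef_pos'],s['tcp_rot'],s['opening'],s['ft_force'],s['qpos'])
shot('wrist','wrist6')
E
```

```text
[0.55880745 0.10647056 0.25289502] [-3.11579872  0.096027    3.07280806] -8.292144305951253e-05 [ 1.33053927  0.29861126 -0.40702787] [ 0.09582277  0.10648651 -0.19203055  1.18175336 -0.04116013  0.16398228]
```

View pics/wrist6.png

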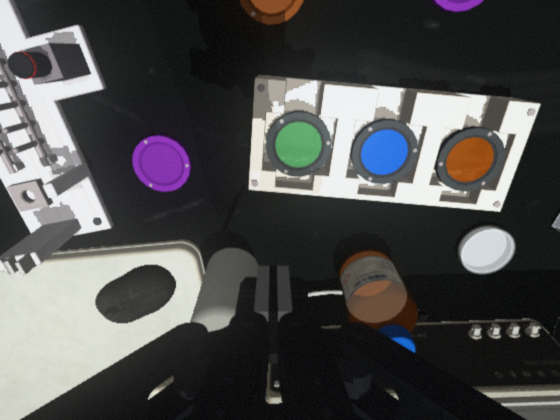

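```bash
cat >> h.py <<'E'
def blobs(c):
    h=cv2.cvtColor(c['image'],cv2.COLOR_RGB2HSV); out={}
    for n,lo,hi in [('green',(50,80,60),(80,255,255)),('blue',(100,120,120),(118,255,255)),('amber',(5,130,80),(16,255,255))]:
        m=cv2.morphologyEx(cv2.inRange(h,lo,hi),cv2.MORPH_OPEN,np.ones((3,3)))
        k,l,st,ce=cv2.connectedComponentsWithStats(m); out[n]=[(tuple(np.round(ce[i],1)),int(st[i,4]),tuple(int(q) for q in st[i,:4])) for i in range(1,k) if st[i,4]>150]
    return out
E
python3 - <<'E'
from h import *
c=load('wrist6'); b=blobs(c)
th=-0.1494;R=np.array([[np.cos(th),-np.sin(th)],[np.sin(th),np.cos(th)]]);t=np.array([.5588,.2094])
for n,y in [('green',-.084),('blue',0),('amber',.084)]:
    print(n,b[n],'pred',np.round(proj(c,[*(t+R@[0,y]),.0445]),1),[np.round(onz(c,*q[0],.0445),4) for q in b[n]], t+R@[0.027,y])
E
```

```text
green [((np.float64(297.8), np.float64(144.2)), 1662, (275, 122, 46, 46))] pred [296.4 142.2] [array([0.5483, 0.1276, 0.0445])] [0.57299627 0.1223169 ]
blue [((np.float64(384.0), np.float64(151.6)), 1709, (361, 129, 47, 46)), ((np.float64(405.3), np.float64(342.7)), 170, (394, 337, 21, 15))] pred [383.5 149.6] [array([0.5608, 0.21  , 0.0445]), array([0.8046, 0.2495, 0.0445])] [0.58549924 0.20538119]
amber [((np.float64(277.3), np.float64(8.8)), 785, (251, 0, 52, 24)), ((np.float64(469.4), np.float64(159.1)), 1644, (446, 137, 48, 45)), ((np.float64(372.1), np.float64(289.4)), 156, (363, 283, 20, 13))] pred [470.3 156.9] [array([0.4334, 0.1154, 0.0445]), array([0.5735, 0.292 , 0.0445]), array([0.7222, 0.2055, 0.0445])] [0.5980022  0.28844548]
```

Request:
carry_out(plan=[{"delta_pos":[0.1,0.11,-0.1],"yaw":-0.1,"hand":1},{"delta_pos":[0,0,-0.25],"yaw":0,"hand":1},{"delta_pos":[0,0,-0.25],"yaw":0,"hand":1},{"delta_pos":[0,0,-0.25],"yaw":0,"hand":1},{"delta_pos":[0,0,-0.2],"yaw":0,"hand":1},{"delta_pos":[0,0,-0.1],"yaw":0,"hand":1},{"delta_pos":[0,0,0],"yaw":0,"hand":1}])

```text
time_s: 7.7
eef_pos: [0.5813, 0.1381, 0.0863]
tcp_rot: [-3.12, 0.116, 3.022]
ft_force: [-0.9, -0.5, -0.1]
opening: 0.0001
```

Request:
carry_out(plan=[{"delta_pos":[-0.04,-0.095,0],"yaw":-0.04,"hand":1},{"delta_pos":[0,0,-0.1],"yaw":0,"hand":1},{"delta_pos":[0,0,0],"yaw":0,"hand":1}])

```text
time_s: 8.0
eef_pos: [0.5776, 0.1228, 0.0757]
tcp_rot: [-3.12, 0.121, 2.99]
ft_force: [0.1, 0.7, -0.6]
opening: -0.0003
```

Request:
carry_out(plan=[{"delta_pos":[-0.01,0,-0.12],"yaw":0,"hand":1},{"delta_pos":[0,0,-0.1],"yaw":0,"hand":1},{"delta_pos":[0,0,-0.08],"yaw":0,"hand":1},{"delta_pos":[0,0,-0.04],"yaw":0,"hand":1}])

```text
time_s: 8.4
eef_pos: [0.582, 0.1216, 0.0328]
tcp_rot: [-3.122, 0.135, 2.988]
ft_force: [-2.6, 0.9, 2.0]
opening: -0.0003
```

Request:
carry_out(plan=[{"delta_pos":[0,0,0.12],"yaw":0,"hand":1},{"delta_pos":[0,0,0.2],"yaw":0,"hand":1},{"delta_pos":[0,0.15,0],"yaw":0,"hand":1},{"delta_pos":[0.03,0.2,0],"yaw":0,"hand":1},{"delta_pos":[0,0.15,0],"yaw":0,"hand":1},{"delta_pos":[0,0.05,0],"yaw":0,"hand":1},{"delta_pos":[0,0,0],"yaw":0,"hand":1}])

```text
time_s: 9.1
eef_pos: [0.5912, 0.2051, 0.0885]
tcp_rot: [-3.124, 0.145, 2.983]
ft_force: [0.8, 0.3, 0.1]
opening: -0.0001
```

```bash
python3 - <<'E'
from h import *
s=sensors.read_state(); print(s['eef_pos'],s['tcp_rot'],s['ft_force'])
c=shot('wrist','wrist7')
b=blobs(c); print(b)
E
```

```text
[0.59116907 0.20512712 0.08846576] [-3.1237574   0.14491024  2.98337729] [0.7539326  0.25749914 0.0753674 ]
{'green': [((np.float64(115.1), np.float64(187.7)), 2872, (71, 166, 89, 44))], 'blue': [((np.float64(305.3), np.float64(171.2)), 520, (293, 149, 22, 44))], 'amber': [((np.float64(434.3), np.float64(179.7)), 5421, (391, 140, 88, 80))]}
```

View pics/wrist7.png

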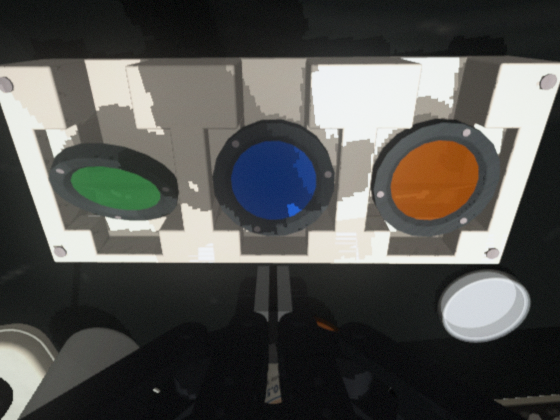

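Request:
carry_out(plan=[{"delta_pos":[-0.03,0.005,-0.1],"yaw":0,"hand":1},{"delta_pos":[-0.02,0,-0.12],"yaw":0,"hand":1},{"delta_pos":[0,0,-0.1],"yaw":0,"hand":1},{"delta_pos":[0,0,-0.06],"yaw":0,"hand":1},{"delta_pos":[0,0,-0.03],"yaw":0,"hand":1}])

```text
time_s: 9.65
eef_pos: [0.588, 0.2005, 0.0286]
tcp_rot: [-3.123, 0.155, 2.977]
ft_force: [4.1, 0.1, 2.2]
opening: 0.0002
```

Request:
carry_out(plan=[{"delta_pos":[0,0,0.12],"yaw":0,"hand":1},{"delta_pos":[0,0,0.2],"yaw":0,"hand":1},{"delta_pos":[0.02,0.15,0],"yaw":0,"hand":1},{"delta_pos":[0.03,0.2,0],"yaw":0,"hand":1},{"delta_pos":[0,0.15,0],"yaw":0,"hand":1},{"delta_pos":[0,0.07,0],"yaw":0,"hand":1},{"delta_pos":[0,0,0],"yaw":0,"hand":1}])

```text
time_s: 10.35
eef_pos: [0.5956, 0.2838, 0.0792]
tcp_rot: [-3.122, 0.152, 2.97]
ft_force: [0.7, -0.4, 1.3]
opening: 0.0001
```

Request:
carry_out(plan=[{"delta_pos":[0,0.03,-0.1],"yaw":0,"hand":1},{"delta_pos":[0.01,0,-0.1],"yaw":0,"hand":1},{"delta_pos":[0,0,-0.08],"yaw":0,"hand":1},{"delta_pos":[0,0,-0.05],"yaw":0,"hand":1},{"delta_pos":[0,0,0.2],"yaw":0,"hand":1},{"delta_pos":[0,0,0.25],"yaw":0,"hand":1},{"delta_pos":[0,-0.15,0.2],"yaw":0,"hand":0.6},{"delta_pos":[0,-0.15,0.1],"yaw":0,"hand":0.4}])

```text
time_s: 11.15
eef_pos: [0.5963, 0.2366, 0.1325]
tcp_rot: [-3.113, 0.147, 2.968]
ft_force: [1.1, -0.3, 0.4]
opening: 0.0254
```

```bash
python3 - <<'E'
from h import *
s=sensors.read_state(); print(s['eef_pos'],s['tcp_rot'],s['qpos'])
c=shot('wrist','wrist8')
b=blobs(c); print(b)
E
```

```text
[0.59631886 0.23662068 0.13250799] [-3.11322043  0.14715411  2.96791123] [ 0.32004263  0.30114855 -0.21948656  0.93376257 -0.09457963  0.49030072]
{'green': [((np.float64(96.1), np.float64(162.2)), 2213, (60, 142, 74, 41))], 'blue': [((np.float64(212.0), np.float64(169.2)), 230, (194, 165, 38, 9))], 'amber': [((np.float64(353.4), np.float64(166.3)), 562, (321, 161, 66, 12)), ((np.float64(280.6), np.float64(298.9)), 673, (246, 284, 56, 46))]}
```

View pics/wrist8.png

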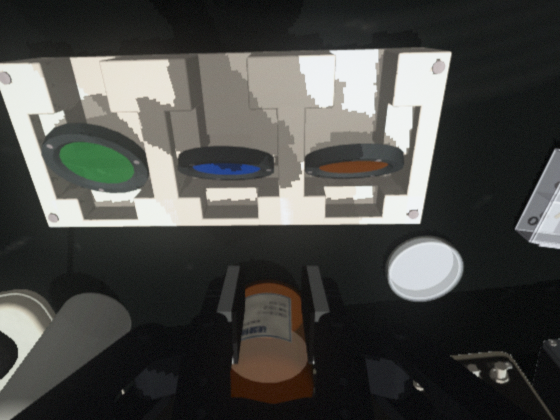

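Request:
carry_out(plan=[{"delta_pos":[-0.02,-0.2,-0.1],"yaw":0.02,"hand":1},{"delta_pos":[-0.03,-0.2,-0.1],"yaw":0,"hand":1},{"delta_pos":[-0.03,-0.2,-0.1],"yaw":0,"hand":1},{"delta_pos":[-0.03,-0.12,0],"yaw":0,"hand":1},{"delta_pos":[0,0,0],"yaw":0,"hand":1}])

```text
time_s: 11.7
eef_pos: [0.5773, 0.1194, 0.0835]
tcp_rot: [-3.112, 0.145, 2.977]
ft_force: [0.1, 0.5, -0.1]
opening: -0.0001
```

Request:
carry_out(plan=[{"delta_pos":[0,0.02,-0.1],"yaw":0,"hand":1},{"delta_pos":[0,0,-0.12],"yaw":0,"hand":1},{"delta_pos":[0,0,-0.1],"yaw":0,"hand":1},{"delta_pos":[0,0,-0.06],"yaw":0,"hand":1},{"delta_pos":[0,0,0.2],"yaw":0,"hand":1},{"delta_pos":[0,0,0.25],"yaw":0,"hand":0.5},{"delta_pos":[-0.1,0.05,0.25],"yaw":-0.15,"hand":0.5},{"delta_pos":[-0.1,0.05,0.15],"yaw":-0.18,"hand":0.5}])

```text
time_s: 12.5
eef_pos: [0.5448, 0.1379, 0.1471]
tcp_rot: [-3.112, 0.135, 2.705]
ft_force: [0.7, -0.2, -0.7]
opening: 0.0211
```

```bash
python3 - <<'E'
from h import *
s=sensors.read_state(); print(s['eef_pos'],s['tcp_rot'],s['opening'])
c=shot('wrist','wrist9')
E
```

```text
[0.54479467 0.13786062 0.14712914] [-3.11166635  0.13540728  2.704971  ] 0.02112368090143158
```

View pics/wrist9.png

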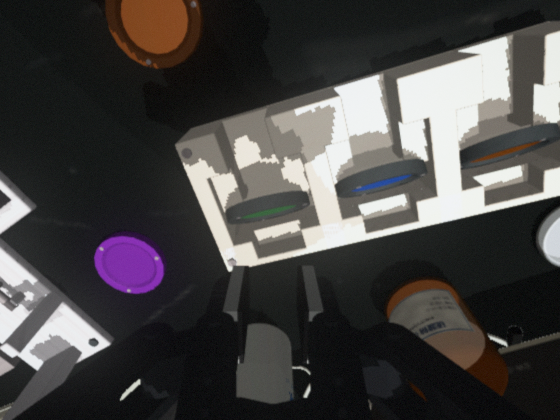

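Request:
carry_out(plan=[{"delta_pos":[0,0,0],"yaw":-0.18,"hand":0.4},{"delta_pos":[0,0,0],"yaw":-0.18,"hand":0.4},{"delta_pos":[0,0,0],"yaw":-0.18,"hand":0.4},{"delta_pos":[0,0,0],"yaw":-0.18,"hand":0.4},{"delta_pos":[0,0,0],"yaw":-0.18,"hand":0.4},{"delta_pos":[0,0,0],"yaw":-0.18,"hand":0.4},{"delta_pos":[0,0,0],"yaw":-0.18,"hand":0.4},{"delta_pos":[0,0,0],"yaw":-0.18,"hand":0.4}])

```text
time_s: 13.35
eef_pos: [0.5442, 0.1451, 0.1495]
tcp_rot: [-3.116, 0.138, 1.535]
ft_force: [-0.3, 0.7, 0.5]
opening: 0.0257
```

Request:
carry_out(plan=[{"delta_pos":[0,0,0],"yaw":-0.1,"hand":0.4},{"delta_pos":[0,0,0],"yaw":0,"hand":0.4}])

```text
time_s: 13.55
eef_pos: [0.5446, 0.146, 0.1479]
tcp_rot: [-3.115, 0.138, 1.454]
ft_force: [0.4, -0.6, -0.4]
opening: 0.026
```

```bash
python3 - <<'E'
from h import *
s=sensors.read_state(); print(s['eef_pos'],s['tcp_rot'],s['opening'],s['qpos'])
c=shot('wrist','wrist10'); print(proj(c,s['eef_pos']))
E
```

```text
[0.544573   0.14600517 0.14794019] [-3.11475231  0.1375352   1.4539317 ] 0.02601887698422851 [ 0.2101087   0.2798298  -0.21111665  1.14985603 -0.12147041  1.90387723]
(np.float64(270.80935572651856), np.float64(288.09869024991485))
```

View pics/wrist10.png

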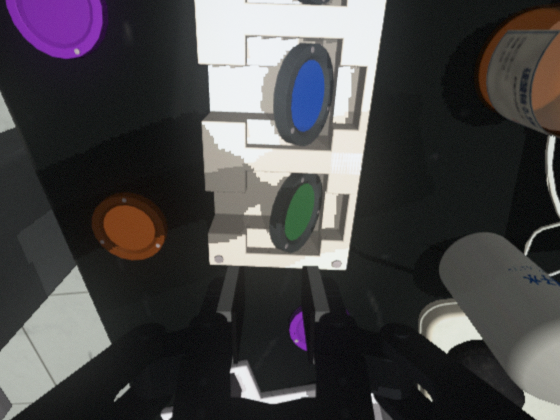

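Request:
carry_out(plan=[{"delta_pos":[0,-0.06,-0.12],"yaw":-0.04,"hand":0.4},{"delta_pos":[0,-0.06,-0.15],"yaw":0,"hand":0.4},{"delta_pos":[0,0,-0.15],"yaw":0,"hand":0.4},{"delta_pos":[0,0,-0.05],"yaw":0,"hand":0.4},{"delta_pos":[0,0,0],"yaw":0,"hand":0.4}])

```text
time_s: 14.1
eef_pos: [0.5447, 0.1289, 0.0755]
tcp_rot: [-3.116, 0.136, 1.434]
ft_force: [-0.1, -0.4, 0.6]
opening: 0.0257
```

Request:
carry_out(plan=[{"delta_pos":[-0.02,0,-0.07],"yaw":-0.01,"hand":0.4},{"delta_pos":[0,0,-0.09],"yaw":0,"hand":0.4},{"delta_pos":[0,0,-0.02],"yaw":0,"hand":0.4}])

```text
time_s: 14.4
eef_pos: [0.5431, 0.1298, 0.0489]
tcp_rot: [-3.12, 0.134, 1.427]
ft_force: [-0.4, 0.0, -0.9]
opening: 0.0254
```

```bash
python3 - <<'E'
from h import *
s=sensors.read_state(); print(s['eef_pos'],s['tcp_rot'],s['opening'],s['ft_force'])
c=shot('wrist','wrist11')
E
```

```text
[0.54313684 0.12977125 0.04886616] [-3.12001847  0.13438577  1.42701412] 0.025446673805854712 [-0.36616324  0.02054271 -0.8523181 ]
```

View pics/wrist11.png

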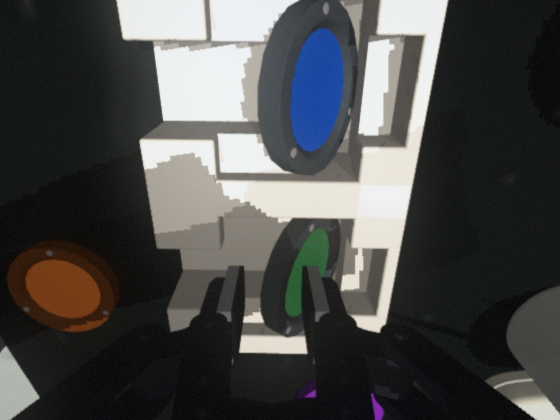

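Request:
carry_out(plan=[{"delta_pos":[0.06,-0.009,0],"yaw":0,"hand":0.4},{"delta_pos":[0.06,-0.009,0],"yaw":0,"hand":0.4},{"delta_pos":[0.05,-0.008,0],"yaw":0,"hand":0.4}])

```text
time_s: 14.75
eef_pos: [0.5704, 0.126, 0.0496]
tcp_rot: [-3.121, 0.134, 1.428]
ft_force: [0.6, 0.1, 0.5]
opening: 0.0252
```

```bash
python3 - <<'E'
from h import *
s=sensors.read_state(); print(s['eef_pos'],s['tcp_rot'],s['opening'],s['ft_force'])
c=shot('wrist','wrist12')
E
```

```text
[0.57040839 0.12596495 0.04962975] [-3.1207072   0.13419351  1.42795405] 0.02523406175446368 [0.62882666 0.07269842 0.52991663]
```

View pics/wrist12.png

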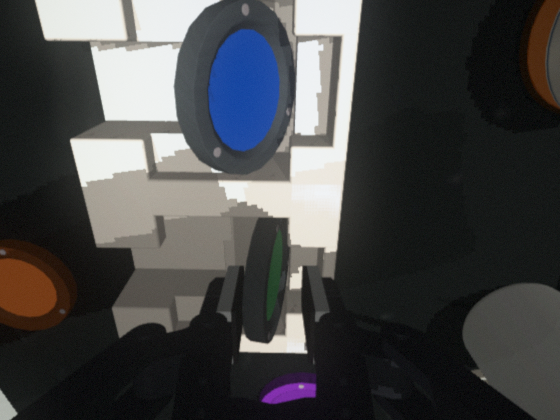

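Request:
carry_out(plan=[{"delta_pos":[0,0,-0.02],"yaw":0,"hand":0.7},{"delta_pos":[0,0,0],"yaw":0,"hand":1},{"delta_pos":[0,0,0],"yaw":0,"hand":1},{"delta_pos":[0,0,0],"yaw":0,"hand":1}], grip_force=40)

```text
time_s: 15.2
eef_pos: [0.5721, 0.1259, 0.0484]
tcp_rot: [-3.121, 0.134, 1.426]
ft_force: [-1.2, 0.3, 1.1]
opening: 0.008
```

```bash
python3 - <<'E'
from h import *
s=sensors.read_state(); print(s['eef_pos'],s['tcp_rot'],s['opening'],s['ft_force'])
c=shot('wrist','wrist13')
E
```

```text
[0.57206683 0.12587143 0.04839734] [-3.12107135  0.13352301  1.42582611] 0.007971227022176224 [-1.18133569  0.32104791  1.0655091 ]
```

View pics/wrist13.png

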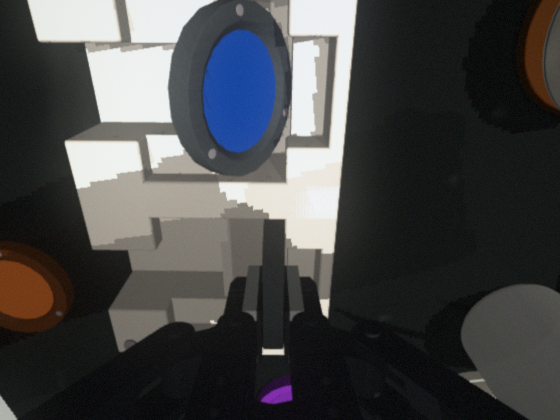

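Request:
carry_out(plan=[{"delta_pos":[0,0,0.08],"yaw":0,"hand":1},{"delta_pos":[0,0,0.15],"yaw":0,"hand":1},{"delta_pos":[0,0,0.2],"yaw":0,"hand":1},{"delta_pos":[0,0,0.2],"yaw":0,"hand":1},{"delta_pos":[0,0,0.2],"yaw":0,"hand":1},{"delta_pos":[-0.02,-0.1,0.15],"yaw":0.04,"hand":1},{"delta_pos":[-0.03,-0.2,0],"yaw":0.04,"hand":1},{"delta_pos":[-0.03,-0.2,0],"yaw":0.04,"hand":1}])

```text
time_s: 16.05
eef_pos: [0.5602, 0.0516, 0.2043]
tcp_rot: [-3.125, 0.133, 1.531]
ft_force: [-0.4, 0.1, -0.1]
opening: 0.0083
```

Request:
carry_out(plan=[{"delta_pos":[-0.034,-0.21,0],"yaw":0.04,"hand":1},{"delta_pos":[-0.034,-0.21,0],"yaw":0.04,"hand":1},{"delta_pos":[-0.034,-0.21,0],"yaw":0.04,"hand":1},{"delta_pos":[-0.034,-0.21,0],"yaw":0.04,"hand":1},{"delta_pos":[-0.034,-0.21,0],"yaw":0.04,"hand":1},{"delta_pos":[-0.034,-0.15,0],"yaw":0.04,"hand":1},{"delta_pos":[0,0,0],"yaw":0,"hand":1}])

```text
time_s: 16.75
eef_pos: [0.5283, -0.1379, 0.21]
tcp_rot: [-3.132, 0.136, 1.726]
ft_force: [-0.9, -0.2, -1.5]
opening: 0.0081
```

```bash
python3 - <<'E'
from h import *
s=sensors.read_state(); print(s['eef_pos'],s['tcp_rot'],s['opening'],s['ft_force'])
c=shot('wrist','wrist14'); print(proj(c,(.5261,-.1655,.056)))
E
```

```text
[ 0.52832565 -0.1379089   0.21004665] [-3.13227996  0.13553726  1.72572276] 0.008146202189462593 [-0.88072816 -0.22863151 -1.54302989]
(np.float64(265.27370670839184), np.float64(199.04245934689607))
```

View pics/wrist14.png

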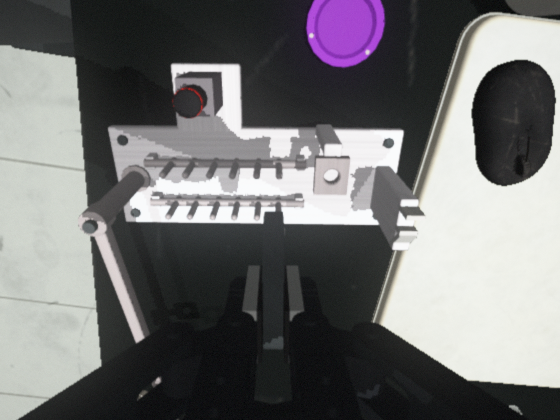

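```bash
python3 - <<'E'
from h import *
c=load('wrist14'); im=c['image'][135:235,130:320,::-1]
im=cv2.resize(im,None,fx=4,fy=4,interpolation=cv2.INTER_CUBIC)
th=.1454;R=np.array([[np.cos(th),-np.sin(th)],[np.sin(th),np.cos(th)]]);t=np.array([.50145,-.16913])
for x in (-55,-15,25):
  for y in (-20,20):
    for z in (.024,.056):
      u,v=proj(c,[*(t+R@[x/1000,y/1000]),z]); cv2.drawMarker(im,(int((u-130)*4),int((v-135)*4)),(0,255,0) if z<.03 else (0,0,255),cv2.MARKER_CROSS,16,1)
cv2.imwrite('pics/w14c.png',im)
E
```

```text
(no output)
```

View pics/w14c.png

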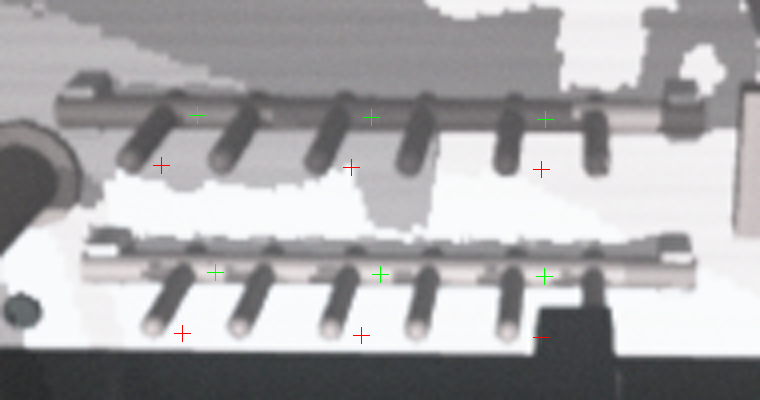

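Request:
carry_out(plan=[{"delta_pos":[-0.01,-0.1,-0.1],"yaw":0,"hand":1},{"delta_pos":[0,-0.07,-0.15],"yaw":-0.01,"hand":1},{"delta_pos":[0,0,-0.2],"yaw":0,"hand":1},{"delta_pos":[0,0,-0.15],"yaw":0,"hand":1},{"delta_pos":[0,0,-0.05],"yaw":0,"hand":1},{"delta_pos":[0,0,0],"yaw":0,"hand":1}])

```text
time_s: 17.4
eef_pos: [0.5305, -0.1581, 0.1132]
tcp_rot: [-3.14, 0.134, 1.721]
ft_force: [-0.4, 0.1, -0.9]
opening: 0.0082
```

```bash
python3 - <<'E'
from h import *
s=sensors.read_state(); print(s['eef_pos'],s['tcp_rot'],s['opening'],s['ft_force'])
c=shot('wrist','wrist15')
th=.1454;R=np.array([[np.cos(th),-np.sin(th)],[np.sin(th),np.cos(th)]]);t=np.array([.50145,-.16913])
print('rack',R.T@(s['eef_pos'][:2]-t)*1000)
im=c['image'][100:340,150:430,::-1]; im=cv2.resize(im,None,fx=2.8,fy=2.5,interpolation=cv2.INTER_CUBIC); cv2.imwrite('pics/w15c.png',im)
E
```

```text
[ 0.53047111 -0.15813762  0.11315795] [-3.1398392   0.13422355  1.72085956] 0.008202572836406139 [-0.38908751  0.14698296 -0.94195297]
rack [30.30754955  6.67157027]
```

View pics/w15c.png

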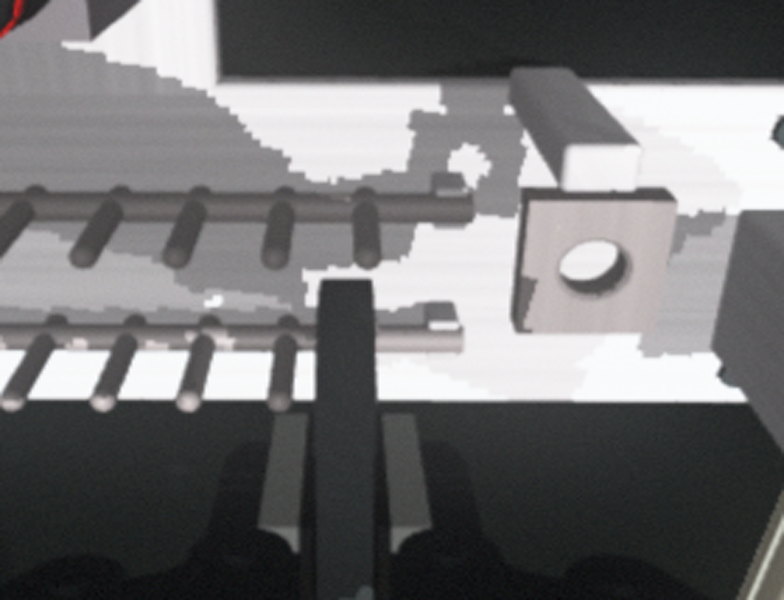

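Request:
carry_out(plan=[{"delta_pos":[-0.025,-0.04,0],"yaw":0,"hand":1},{"delta_pos":[0,0,-0.05],"yaw":0,"hand":1},{"delta_pos":[0,0,-0.05],"yaw":0,"hand":1},{"delta_pos":[0,0,0],"yaw":0,"hand":1}])

```text
time_s: 17.85
eef_pos: [0.5302, -0.1651, 0.1021]
tcp_rot: [3.136, 0.138, 1.721]
ft_force: [-0.3, 0.2, -0.8]
opening: 0.0084
```

```bash
python3 - <<'E'
from h import *
s=sensors.read_state(); print(s['eef_pos'],s['tcp_rot'],s['opening'],s['ft_force'])
c=shot('wrist','wrist16')
th=.1454;R=np.array([[np.cos(th),-np.sin(th)],[np.sin(th),np.cos(th)]]);t=np.array([.50145,-.16913])
print('rack',R.T@(s['eef_pos'][:2]-t)*1000)
im=c['image'][100:340,150:430,::-1]; im=cv2.resize(im,None,fx=2.8,fy=2.5,interpolation=cv2.INTER_CUBIC); cv2.imwrite('pics/w16c.png',im)
E
```

```text
[ 0.53017151 -0.16514641  0.10210334] [3.13568663 0.13826416 1.72093458] 0.0084349754736522 [-0.25017492  0.21428185 -0.79979825]
rack [28.99562116 -0.21985099]
```

View pics/w16c.png

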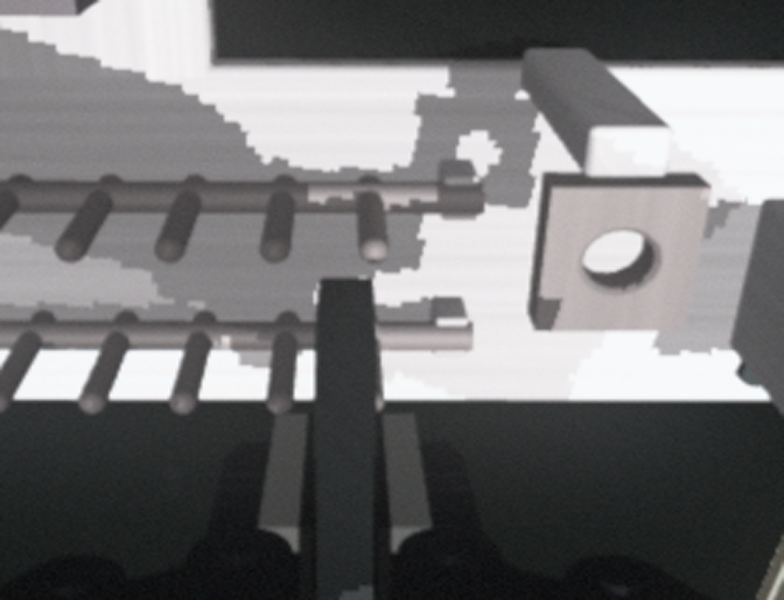

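Request:
carry_out(plan=[{"delta_pos":[-0.03,0.01,0],"yaw":0.01,"hand":1},{"delta_pos":[0,0,0],"yaw":0,"hand":1}])

```text
time_s: 18.1
eef_pos: [0.5259, -0.1638, 0.1028]
tcp_rot: [3.135, 0.139, 1.729]
ft_force: [0.3, -0.2, -0.7]
opening: 0.0083
```

Request:
carry_out(plan=[{"delta_pos":[0,0,-0.06],"yaw":0,"hand":1},{"delta_pos":[0,0,-0.06],"yaw":0,"hand":1},{"delta_pos":[0,0,-0.04],"yaw":0,"hand":1}])

```text
time_s: 18.4
eef_pos: [0.5268, -0.1642, 0.0785]
tcp_rot: [3.132, 0.14, 1.729]
ft_force: [-0.9, 0.5, -1.0]
opening: 0.0081
```

Request:
carry_out(plan=[{"delta_pos":[-0.005,0,-0.06],"yaw":0,"hand":1},{"delta_pos":[0,0,-0.05],"yaw":0,"hand":1},{"delta_pos":[0,0,0],"yaw":0,"hand":1}])

```text
time_s: 18.7
eef_pos: [0.5263, -0.1629, 0.0603]
tcp_rot: [3.132, 0.137, 1.73]
ft_force: [-1.0, 3.1, 5.2]
opening: 0.0078
```

```bash
python3 - <<'E'
from h import *
s=sensors.read_state(); print(s['eef_pos'],s['tcp_rot'],s['opening'],s['ft_force'])
c=shot('wrist','wrist17')
im=c['image'][100:340,150:430,::-1]; im=cv2.resize(im,None,fx=2.8,fy=2.5,interpolation=cv2.INTER_CUBIC); cv2.imwrite('pics/w17c.png',im)
E
```

```text
[ 0.52627126 -0.16289704  0.060286  ] [3.13153604 0.13728575 1.72972519] 0.00781395052700976 [-0.97966766  3.08286117  5.16757603]
```

View pics/w17c.png

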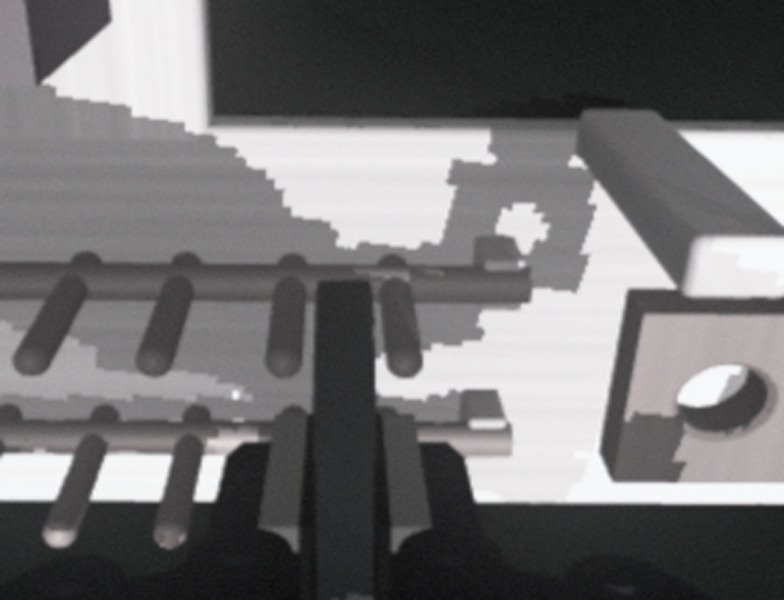

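Request:
carry_out(plan=[{"delta_pos":[0,0,0],"yaw":0,"hand":0.4},{"delta_pos":[0,0,0],"yaw":0,"hand":0.4},{"delta_pos":[0,0,0.15],"yaw":0,"hand":0.4},{"delta_pos":[0,0,0.2],"yaw":0,"hand":0.4},{"delta_pos":[0,0,0.25],"yaw":0,"hand":0.4},{"delta_pos":[0,0.05,0.2],"yaw":-0.04,"hand":0.4},{"delta_pos":[0.02,0.2,0],"yaw":-0.04,"hand":0.4},{"delta_pos":[0.02,0.25,0],"yaw":-0.04,"hand":0.4}])

```text
time_s: 19.55
eef_pos: [0.5303, -0.0899, 0.1818]
tcp_rot: [3.134, 0.138, 1.624]
ft_force: [0.7, 0.1, -1.5]
opening: 0.0256
```

Request:
carry_out(plan=[{"delta_pos":[0.02,0.25,0],"yaw":-0.04,"hand":0.4},{"delta_pos":[0.02,0.25,0],"yaw":-0.04,"hand":0.4},{"delta_pos":[0.02,0.25,0],"yaw":-0.04,"hand":0.4},{"delta_pos":[0.02,0.25,0],"yaw":-0.04,"hand":0.4},{"delta_pos":[0.02,0.25,0],"yaw":-0.04,"hand":0.4},{"delta_pos":[0,0.15,0],"yaw":-0.04,"hand":0.4},{"delta_pos":[0,0,0],"yaw":0,"hand":0.4}])

```text
time_s: 20.25
eef_pos: [0.5471, 0.1303, 0.1818]
tcp_rot: [3.128, 0.139, 1.428]
ft_force: [0.2, 0.2, 0.2]
opening: 0.0255
```

```bash
python3 - <<'E'
from h import *
s=sensors.read_state(); print(s['eef_pos'],s['tcp_rot'],s['opening'])
c=shot('wrist','wrist18')
c=shot('top','top18'); cv2.imwrite('pics/t18c.png',cv2.resize(c['image'][150:310,130:430,::-1],None,fx=2.6,fy=2.6))
E
```

```text
[0.54710304 0.13026328 0.18175886] [3.12834443 0.13909987 1.42783487] 0.02545850052207657
```

View pics/wrist18.png

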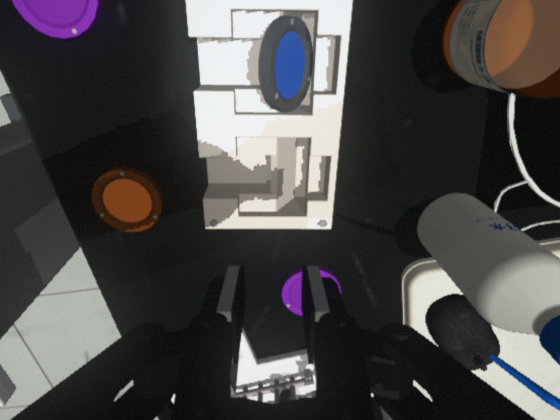

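View pics/t18c.png

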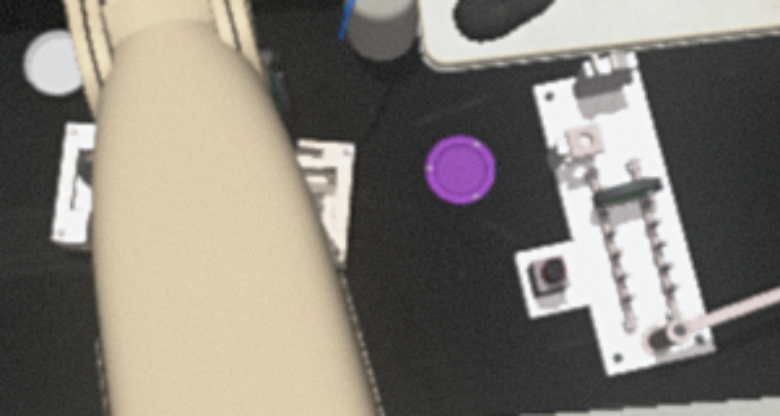

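Request:
carry_out(plan=[{"delta_pos":[0.02,0.15,0],"yaw":0,"hand":0.4},{"delta_pos":[0.02,0.2,-0.1],"yaw":0,"hand":0.4},{"delta_pos":[0.02,0.15,-0.15],"yaw":0,"hand":0.4},{"delta_pos":[0,0.04,-0.2],"yaw":0,"hand":0.4},{"delta_pos":[0,0,-0.15],"yaw":0,"hand":0.4},{"delta_pos":[0,0,-0.05],"yaw":0,"hand":0.4},{"delta_pos":[0,0,0],"yaw":0,"hand":0.4}])

```text
time_s: 21.05
eef_pos: [0.5584, 0.2015, 0.0826]
tcp_rot: [3.124, 0.143, 1.415]
ft_force: [0.1, 0.2, -0.6]
opening: 0.0257
```

Request:
carry_out(plan=[{"delta_pos":[-0.02,0.06,0],"yaw":0,"hand":0.4},{"delta_pos":[0,0,-0.08],"yaw":0,"hand":0.4},{"delta_pos":[-0.01,0,-0.1],"yaw":0,"hand":0.4},{"delta_pos":[0,0,-0.04],"yaw":0,"hand":0.4}])

```text
time_s: 21.45
eef_pos: [0.5578, 0.2104, 0.053]
tcp_rot: [3.115, 0.139, 1.411]
ft_force: [-0.3, -0.5, -0.3]
opening: 0.0257
```

```bash
python3 - <<'E'
from h import *
s=sensors.read_state(); print(s['eef_pos'],s['tcp_rot'],s['opening'],s['ft_force'])
c=shot('wrist','wrist19')
E
```

```text
[0.55776116 0.21039078 0.05304241] [3.11519725 0.13949185 1.41117281] 0.025720391683846853 [-0.31086371 -0.47452838 -0.2857074 ]
```

View pics/wrist19.png

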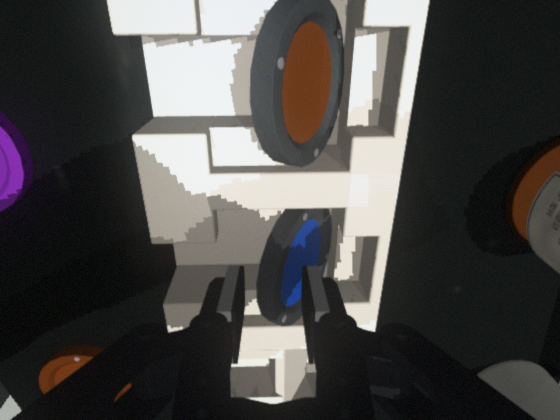

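Request:
carry_out(plan=[{"delta_pos":[0,0,-0.03],"yaw":0,"hand":0.4},{"delta_pos":[0.055,-0.009,0],"yaw":0,"hand":0.4},{"delta_pos":[0.055,-0.009,0],"yaw":0,"hand":0.4},{"delta_pos":[0.045,-0.008,0],"yaw":0,"hand":0.4},{"delta_pos":[0,0,0],"yaw":0,"hand":0.5}])

```text
time_s: 22.0
eef_pos: [0.5853, 0.2065, 0.0497]
tcp_rot: [3.111, 0.138, 1.411]
ft_force: [-0.2, 0.3, -0.5]
opening: 0.0215
```

Request:
carry_out(plan=[{"delta_pos":[-0.005,0,-0.01],"yaw":0,"hand":0.8},{"delta_pos":[0,0,0],"yaw":0,"hand":1},{"delta_pos":[0,0,0],"yaw":0,"hand":1},{"delta_pos":[0,0,0],"yaw":0,"hand":1}])

```text
time_s: 22.4
eef_pos: [0.5837, 0.2066, 0.0487]
tcp_rot: [3.113, 0.138, 1.411]
ft_force: [-1.0, -0.5, 1.0]
opening: 0.0077
```

```bash
python3 - <<'E'
from h import *
s=sensors.read_state(); print(s['eef_pos'],s['tcp_rot'],s['opening'],s['ft_force'])
c=shot('wrist','wrist20')
E
```

```text
[0.58373012 0.20658805 0.04871235] [3.11332398 0.1381399  1.41136752] 0.007714334210885323 [-0.99490039 -0.51312768  1.02162666]
```

View pics/wrist20.png

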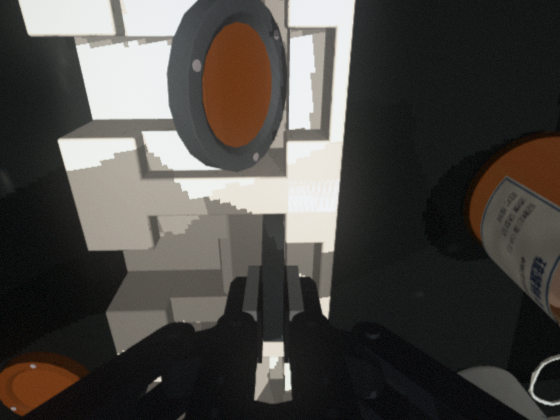

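Request:
carry_out(plan=[{"delta_pos":[0,0,0.08],"yaw":0,"hand":1},{"delta_pos":[0,0,0.15],"yaw":0,"hand":1},{"delta_pos":[0,0,0.2],"yaw":0,"hand":1},{"delta_pos":[0,0,0.2],"yaw":0,"hand":1},{"delta_pos":[0,0,0.2],"yaw":0,"hand":1},{"delta_pos":[-0.04,-0.1,0.15],"yaw":0.04,"hand":1},{"delta_pos":[-0.06,-0.25,0],"yaw":0.04,"hand":1},{"delta_pos":[-0.06,-0.25,0],"yaw":0.04,"hand":1}])

```text
time_s: 23.25
eef_pos: [0.5591, 0.1179, 0.2053]
tcp_rot: [3.11, 0.137, 1.514]
ft_force: [0.4, -1.1, -0.8]
opening: 0.0082
```

Request:
carry_out(plan=[{"delta_pos":[-0.06,-0.25,0],"yaw":0.04,"hand":1},{"delta_pos":[-0.06,-0.25,0],"yaw":0.04,"hand":1},{"delta_pos":[-0.06,-0.25,0],"yaw":0.04,"hand":1},{"delta_pos":[-0.06,-0.25,0],"yaw":0.04,"hand":1},{"delta_pos":[-0.06,-0.25,0],"yaw":0.04,"hand":1},{"delta_pos":[-0.06,-0.25,0],"yaw":0.04,"hand":1},{"delta_pos":[-0.06,-0.2,0],"yaw":0.04,"hand":1},{"delta_pos":[-0.02,-0.05,0],"yaw":0,"hand":1}])

```text
time_s: 24.05
eef_pos: [0.4885, -0.1562, 0.2132]
tcp_rot: [3.101, 0.139, 1.74]
ft_force: [0.3, 0.9, -1.2]
opening: 0.008
```

Request:
carry_out(plan=[{"delta_pos":[-0.01,-0.05,-0.1],"yaw":-0.025,"hand":1},{"delta_pos":[0,-0.03,-0.15],"yaw":0,"hand":1},{"delta_pos":[0,0,-0.2],"yaw":0,"hand":1},{"delta_pos":[0,0,-0.15],"yaw":0,"hand":1},{"delta_pos":[0,0,-0.05],"yaw":0,"hand":1},{"delta_pos":[0,0,0],"yaw":0,"hand":1}])

```text
time_s: 24.65
eef_pos: [0.4879, -0.1688, 0.118]
tcp_rot: [3.094, 0.141, 1.713]
ft_force: [-0.9, 0.1, -0.2]
opening: 0.008
```

```bash
cat >> h.py <<'E'
def rackpos():
    s=sensors.read_state(); th=.1454;R=np.array([[np.cos(th),-np.sin(th)],[np.sin(th),np.cos(th)]]);t=np.array([.50145,-.16913])
    print('world',np.round(s['eef_pos'],4),'rot',np.round(s['tcp_rot'],3),'open',round(s['opening'],4),'F',np.round(s['ft_force'],1),'rack xy mm',np.round(R.T@(s['eef_pos'][:2]-t)*1000,1))
def wcrop(name):
    c=shot('wrist',name); cv2.imwrite(f'pics/{name}c.png',cv2.resize(c['image'][100:340,130:410,::-1],None,fx=2.8,fy=2.5,interpolation=cv2.INTER_CUBIC)); return c
E
python3 -c "
from h import *
rackpos(); wcrop('wrist21')"
```

```text
world [ 0.4879 -0.1688  0.118 ] rot [3.094 0.141 1.713] open 0.008 F [-0.9  0.1 -0.2] rack xy mm [-13.3   2.2]
```

View pics/wrist21c.png

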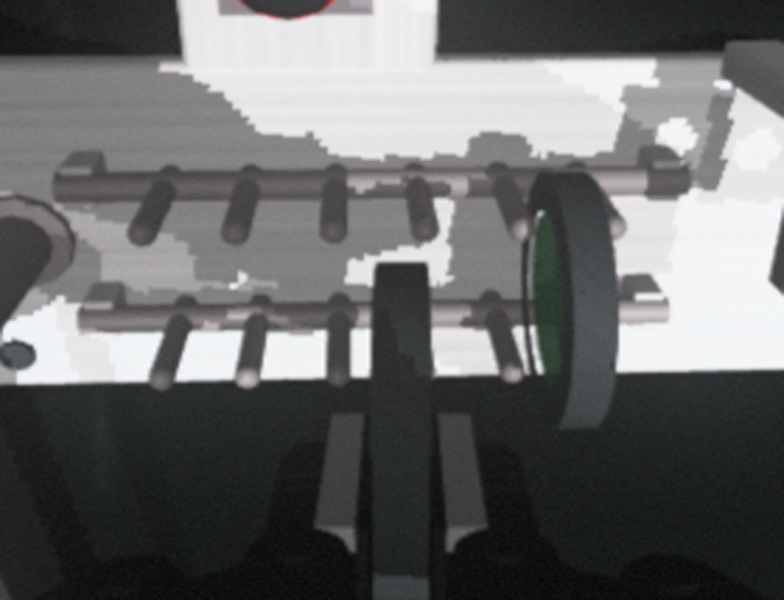

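Request:
carry_out(plan=[{"delta_pos":[-0.022,-0.007,0],"yaw":0.005,"hand":1},{"delta_pos":[-0.005,0,-0.08],"yaw":0,"hand":1},{"delta_pos":[0,0,-0.08],"yaw":0,"hand":1},{"delta_pos":[0,0,0],"yaw":0,"hand":1}])

```text
time_s: 25.1
eef_pos: [0.4872, -0.1709, 0.0972]
tcp_rot: [3.086, 0.145, 1.717]
ft_force: [-0.5, 0.1, -1.2]
opening: 0.0085
```

```bash
python3 -c "
from h import *
rackpos(); wcrop('wrist22')"
```

```text
world [ 0.4872 -0.1709  0.0972] rot [3.086 0.145 1.717] open 0.0085 F [-0.5  0.1 -1.2] rack xy mm [-14.3   0.3]
```

View pics/wrist22c.png

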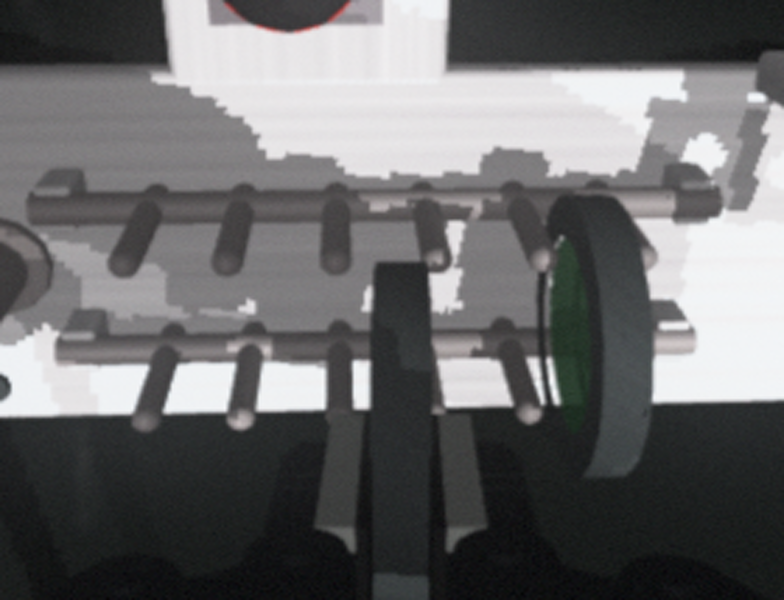

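Request:
carry_out(plan=[{"delta_pos":[-0.02,0.006,0],"yaw":0,"hand":1},{"delta_pos":[-0.004,0,-0.07],"yaw":0,"hand":1},{"delta_pos":[-0.004,0,-0.06],"yaw":0,"hand":1},{"delta_pos":[0,0,0],"yaw":0,"hand":1}])

```text
time_s: 25.55
eef_pos: [0.4836, -0.1703, 0.0773]
tcp_rot: [3.085, 0.146, 1.717]
ft_force: [-0.4, 0.2, -1.2]
opening: 0.0078
```

```bash
python3 -c "
from h import *
rackpos(); wcrop('wrist23')"
```

```text
world [ 0.4836 -0.1703  0.0773] rot [3.085 0.146 1.717] open 0.0078 F [-0.4  0.2 -1.2] rack xy mm [-17.9   1.4]
```

View pics/wrist23c.png

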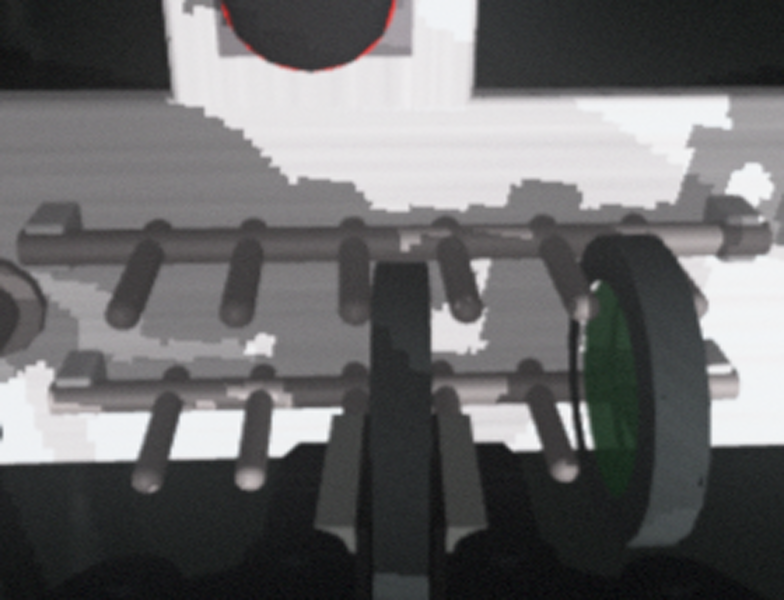

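Request:
carry_out(plan=[{"delta_pos":[0.015,0,-0.04],"yaw":0,"hand":1},{"delta_pos":[0,0,-0.06],"yaw":0,"hand":1},{"delta_pos":[0,0,-0.03],"yaw":0,"hand":1}])

```text
time_s: 25.9
eef_pos: [0.4881, -0.1718, 0.0606]
tcp_rot: [3.082, 0.15, 1.716]
ft_force: [-10.7, 5.6, 33.0]
opening: 0.0086
```

```bash
python3 -c "
from h import *
rackpos(); wcrop('wrist24')"
```

```text
world [ 0.4881 -0.1718  0.0606] rot [3.082 0.15  1.716] open 0.0086 F [-10.7   5.6  33. ] rack xy mm [-13.6  -0.7]
```

View pics/wrist24c.png

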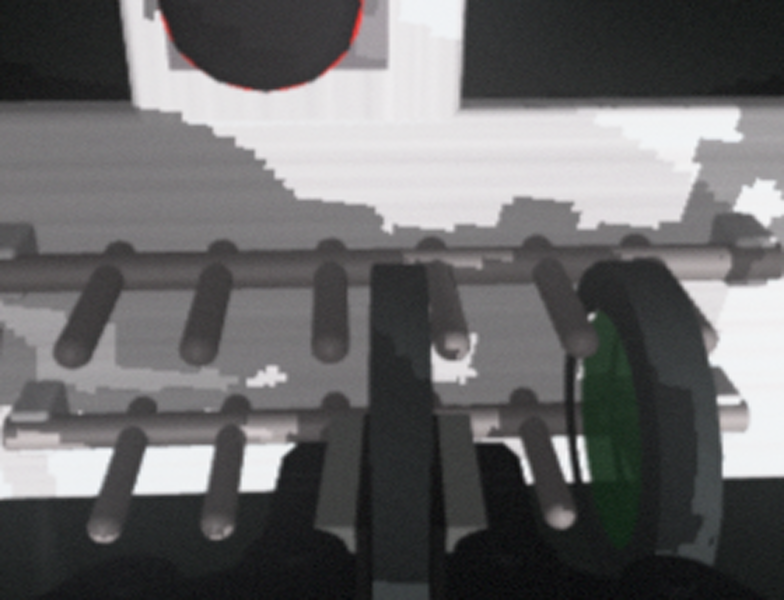

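Request:
carry_out(plan=[{"delta_pos":[-0.01,0,0.01],"yaw":0,"hand":0.9},{"delta_pos":[0,0,0],"yaw":0,"hand":0.5},{"delta_pos":[0,0,0],"yaw":0,"hand":0.4},{"delta_pos":[0,0,0.12],"yaw":0,"hand":0.4},{"delta_pos":[0,0,0.2],"yaw":0,"hand":0.4},{"delta_pos":[0,0,0.2],"yaw":0,"hand":0.4},{"delta_pos":[0,0,0.2],"yaw":0,"hand":0.4},{"delta_pos":[0,0,0.1],"yaw":0,"hand":0.4}])

```text
time_s: 26.75
eef_pos: [0.4838, -0.1702, 0.183]
tcp_rot: [3.088, 0.145, 1.717]
ft_force: [0.9, -0.1, 0.9]
opening: 0.0258
```

```bash
python3 -c "
from h import *
rackpos(); wcrop('wrist25')"
```

```text
world [ 0.4838 -0.1702  0.183 ] rot [3.088 0.145 1.717] open 0.0258 F [ 0.9 -0.1  0.9] rack xy mm [-17.6   1.4]
```

View pics/wrist25.png

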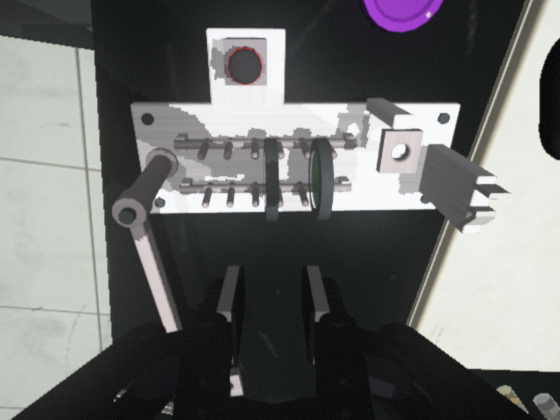

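Request:
carry_out(plan=[{"delta_pos":[0.02,0.15,0.05],"yaw":-0.03,"hand":0.4},{"delta_pos":[0.045,0.25,0],"yaw":-0.03,"hand":0.4},{"delta_pos":[0.045,0.25,0],"yaw":-0.03,"hand":0.4},{"delta_pos":[0.045,0.25,0],"yaw":-0.03,"hand":0.4},{"delta_pos":[0.045,0.25,0],"yaw":-0.03,"hand":0.4},{"delta_pos":[0.045,0.25,0],"yaw":-0.03,"hand":0.4},{"delta_pos":[0.045,0.25,0],"yaw":-0.03,"hand":0.4},{"delta_pos":[0.045,0.25,0],"yaw":-0.03,"hand":0.4}])

```text
time_s: 27.6
eef_pos: [0.5355, 0.1198, 0.1865]
tcp_rot: [3.086, 0.149, 1.51]
ft_force: [0.3, -0.6, 0.1]
opening: 0.0256
```

Request:
carry_out(plan=[{"delta_pos":[0.045,0.25,0],"yaw":-0.04,"hand":0.4},{"delta_pos":[0.045,0.25,0],"yaw":-0.04,"hand":0.4},{"delta_pos":[0.045,0.25,0],"yaw":-0.04,"hand":0.4},{"delta_pos":[0.045,0.18,0],"yaw":-0.02,"hand":0.4},{"delta_pos":[0.02,0.05,0],"yaw":0,"hand":0.4},{"delta_pos":[0,0,-0.05],"yaw":0,"hand":0.4}])

```text
time_s: 28.2
eef_pos: [0.5654, 0.278, 0.1702]
tcp_rot: [3.091, 0.151, 1.403]
ft_force: [0.6, 0.7, 0.1]
opening: 0.0257
```

```bash
python3 - <<'E'
from h import *
rackpos()
c=shot('top','top26'); cv2.imwrite('pics/t26c.png',cv2.resize(c['image'][150:310,130:430,::-1],None,fx=2.6,fy=2.6))
shot('wrist','wrist26')
E
```

```text
world [0.5654 0.278  0.1702] rot [3.091 0.151 1.403] open 0.0257 F [0.6 0.7 0.1] rack xy mm [128.1 433.2]
```

View pics/t26c.png

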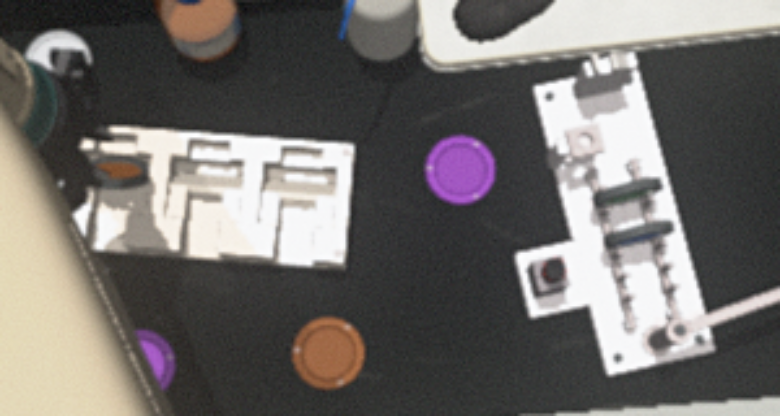

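View pics/wrist26.png

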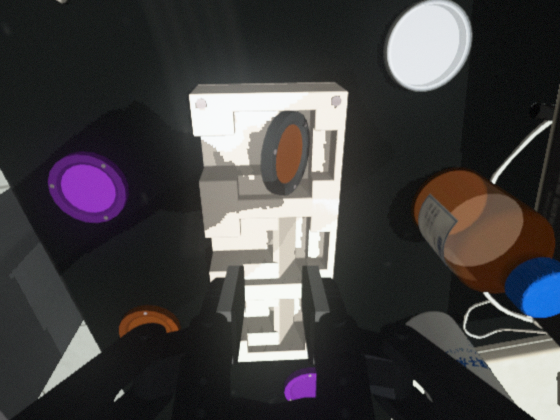

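Request:
carry_out(plan=[{"delta_pos":[0.02,0.09,-0.05],"yaw":0.02,"hand":0.4},{"delta_pos":[0,0,-0.15],"yaw":0,"hand":0.4},{"delta_pos":[0,0,-0.2],"yaw":0,"hand":0.4},{"delta_pos":[0,0,-0.15],"yaw":0,"hand":0.4},{"delta_pos":[0,0,-0.05],"yaw":0,"hand":0.4},{"delta_pos":[0,0,0],"yaw":0,"hand":0.4}])

```text
time_s: 28.9
eef_pos: [0.5659, 0.2855, 0.0743]
tcp_rot: [3.095, 0.153, 1.414]
ft_force: [-0.7, 0.5, -0.2]
opening: 0.0258
```

Request:
carry_out(plan=[{"delta_pos":[0.01,0.05,0],"yaw":0,"hand":0.4},{"delta_pos":[0,0,-0.08],"yaw":0,"hand":0.4},{"delta_pos":[0,0,-0.08],"yaw":0,"hand":0.4},{"delta_pos":[0,0,0],"yaw":0,"hand":0.4}])

```text
time_s: 29.3
eef_pos: [0.5701, 0.2945, 0.052]
tcp_rot: [3.09, 0.15, 1.413]
ft_force: [0.0, -0.7, -0.6]
opening: 0.0257
```

```bash
python3 - <<'E'
from h import *
rackpos()
shot('wrist','wrist27')
E
```

```text
world [0.5701 0.2945 0.052 ] rot [3.09  0.15  1.413] open 0.0257 F [ 0.  -0.7 -0.6] rack xy mm [135.1 448.8]
```

View pics/wrist27.png

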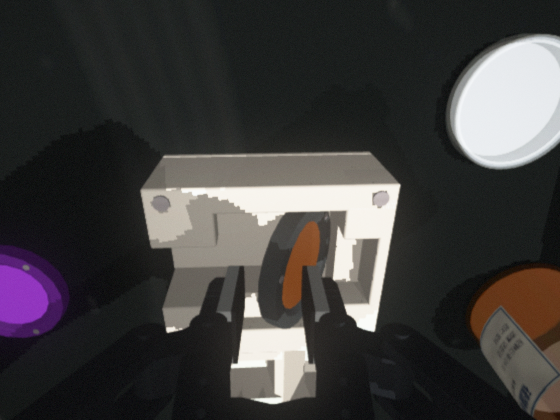

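Request:
carry_out(plan=[{"delta_pos":[0,-0.01,-0.025],"yaw":0,"hand":0.4},{"delta_pos":[0.055,-0.009,0],"yaw":0,"hand":0.4},{"delta_pos":[0.055,-0.009,0],"yaw":0,"hand":0.4},{"delta_pos":[0.035,-0.008,0],"yaw":0,"hand":0.4},{"delta_pos":[0,0,0],"yaw":0,"hand":0.5},{"delta_pos":[0,0,0],"yaw":0,"hand":0.8},{"delta_pos":[0,0,0],"yaw":0,"hand":1},{"delta_pos":[0,0,0],"yaw":0,"hand":1}])

```text
time_s: 30.15
eef_pos: [0.5957, 0.289, 0.0503]
tcp_rot: [3.087, 0.148, 1.411]
ft_force: [0.3, -0.1, -0.1]
opening: 0.0084
```

```bash
python3 - <<'E'
from h import *
rackpos()
shot('wrist','wrist28')
E
```

```text
world [0.5957 0.289  0.0503] rot [3.087 0.148 1.411] open 0.0084 F [ 0.3 -0.1 -0.1] rack xy mm [159.6 439.7]
```

View pics/wrist28.png

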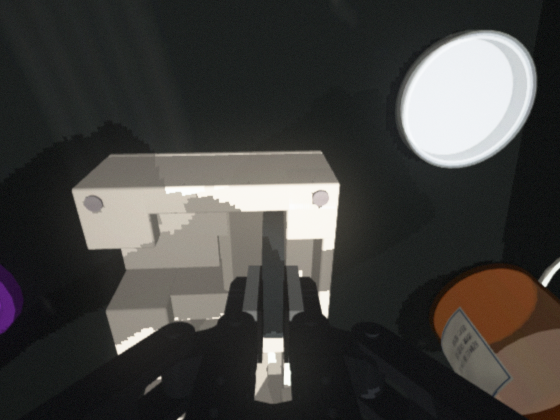

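Request:
carry_out(plan=[{"delta_pos":[0,0,0.08],"yaw":0,"hand":1},{"delta_pos":[0,0,0.15],"yaw":0,"hand":1},{"delta_pos":[0,0,0.2],"yaw":0,"hand":1},{"delta_pos":[0,0,0.2],"yaw":0,"hand":1},{"delta_pos":[0,0,0.2],"yaw":0,"hand":1},{"delta_pos":[-0.04,-0.1,0.15],"yaw":0.03,"hand":1},{"delta_pos":[-0.08,-0.25,0],"yaw":0.03,"hand":1},{"delta_pos":[-0.08,-0.25,0],"yaw":0.03,"hand":1}])

```text
time_s: 31.0
eef_pos: [0.5643, 0.2003, 0.2073]
tcp_rot: [3.084, 0.148, 1.491]
ft_force: [0.5, -0.3, -1.4]
opening: 0.0079
```

Request:
carry_out(plan=[{"delta_pos":[-0.08,-0.25,0],"yaw":0.03,"hand":1},{"delta_pos":[-0.08,-0.25,0],"yaw":0.03,"hand":1},{"delta_pos":[-0.08,-0.25,0],"yaw":0.03,"hand":1},{"delta_pos":[-0.08,-0.25,0],"yaw":0.03,"hand":1},{"delta_pos":[-0.08,-0.25,0],"yaw":0.03,"hand":1},{"delta_pos":[-0.08,-0.25,0],"yaw":0.03,"hand":1},{"delta_pos":[-0.08,-0.25,0],"yaw":0.03,"hand":1},{"delta_pos":[-0.08,-0.25,0],"yaw":0.03,"hand":1}])

```text
time_s: 31.8
eef_pos: [0.4616, -0.1098, 0.2157]
tcp_rot: [3.076, 0.152, 1.692]
ft_force: [1.1, -1.5, -1.2]
opening: 0.0083
```

Request:
carry_out(plan=[{"delta_pos":[-0.07,-0.2,0],"yaw":0.03,"hand":1},{"delta_pos":[-0.05,-0.1,0],"yaw":0,"hand":1},{"delta_pos":[0,0,0],"yaw":0,"hand":1}])

```text
time_s: 32.1
eef_pos: [0.4398, -0.1602, 0.2184]
tcp_rot: [3.075, 0.155, 1.71]
ft_force: [-0.0, -0.1, -0.4]
opening: 0.0078
```

Request:
carry_out(plan=[{"delta_pos":[0.025,-0.06,-0.1],"yaw":0.01,"hand":1},{"delta_pos":[0,-0.04,-0.15],"yaw":0,"hand":1},{"delta_pos":[0,0,-0.2],"yaw":0,"hand":1},{"delta_pos":[0,0,-0.15],"yaw":0,"hand":1},{"delta_pos":[0,0,-0.1],"yaw":0,"hand":1},{"delta_pos":[0,0,0],"yaw":0,"hand":1}])

```text
time_s: 32.7
eef_pos: [0.4454, -0.1733, 0.1152]
tcp_rot: [3.068, 0.158, 1.719]
ft_force: [-1.1, -0.0, -0.4]
opening: 0.0079
```

```bash
python3 -c "
from h import *
rackpos(); wcrop('wrist29')"
```

```text
world [ 0.4454 -0.1733  0.1152] rot [3.068 0.158 1.719] open 0.0079 F [-1.1 -0.  -0.4] rack xy mm [-56.   4.]
```

View pics/wrist29c.png

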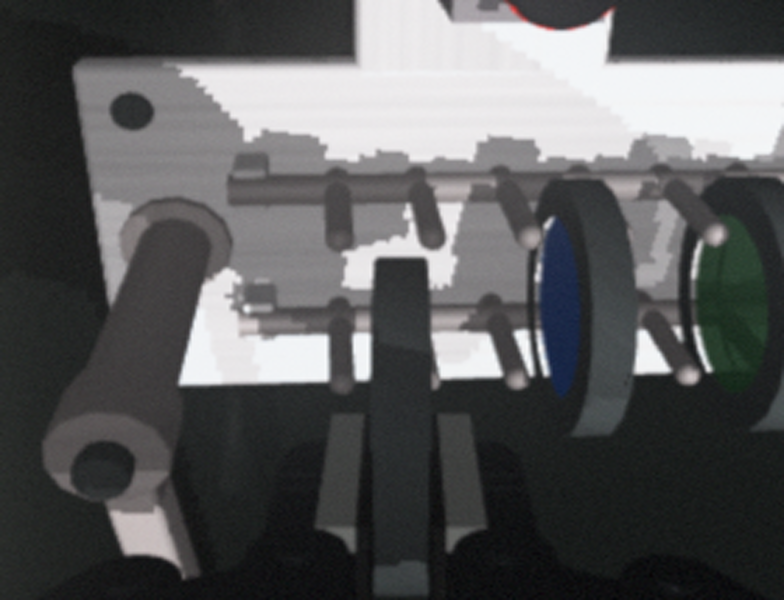

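Request:
carry_out(plan=[{"delta_pos":[-0.012,-0.015,0],"yaw":0,"hand":1},{"delta_pos":[-0.006,0,-0.08],"yaw":0,"hand":1},{"delta_pos":[-0.006,0,-0.08],"yaw":0,"hand":1},{"delta_pos":[0,0,0],"yaw":0,"hand":1}])

```text
time_s: 33.15
eef_pos: [0.4462, -0.1768, 0.0956]
tcp_rot: [3.06, 0.164, 1.719]
ft_force: [-0.1, -0.1, -0.8]
opening: 0.0079
```

```bash
python3 -c "
from h import *
rackpos(); wcrop('wrist30')"
```

```text
world [ 0.4462 -0.1768  0.0956] rot [3.06  0.164 1.719] open 0.0079 F [-0.1 -0.1 -0.8] rack xy mm [-55.8   0.4]
```

View pics/wrist30c.png

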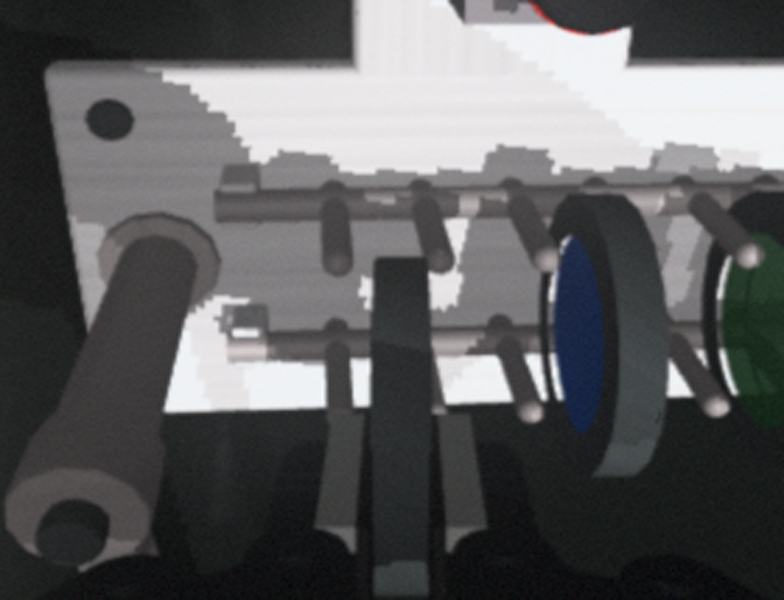

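Request:
carry_out(plan=[{"delta_pos":[-0.012,0.006,0],"yaw":0,"hand":1},{"delta_pos":[-0.003,0,-0.06],"yaw":0,"hand":1},{"delta_pos":[-0.003,0,-0.05],"yaw":0,"hand":1},{"delta_pos":[0,0,0],"yaw":0,"hand":1}])

```text
time_s: 33.6
eef_pos: [0.445, -0.1768, 0.0804]
tcp_rot: [3.056, 0.167, 1.718]
ft_force: [0.2, -0.2, -0.5]
opening: 0.008
```

```bash
python3 -c "
from h import *
rackpos(); wcrop('wrist31')"
```

```text
world [ 0.445  -0.1768  0.0804] rot [3.056 0.167 1.718] open 0.008 F [ 0.2 -0.2 -0.5] rack xy mm [-56.9   0.5]
```

View pics/wrist31c.png

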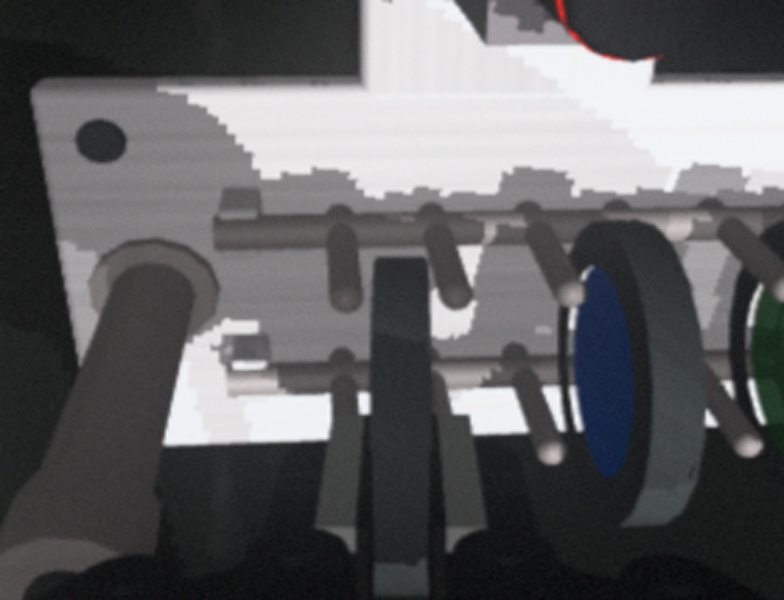

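Request:
carry_out(plan=[{"delta_pos":[0,0.005,-0.05],"yaw":0,"hand":1},{"delta_pos":[0,0,-0.05],"yaw":0,"hand":1},{"delta_pos":[0,0,-0.01],"yaw":0,"hand":1}])

```text
time_s: 33.95
eef_pos: [0.4464, -0.1771, 0.0648]
tcp_rot: [3.055, 0.169, 1.718]
ft_force: [-5.2, 3.8, 14.7]
opening: 0.008
```

Request:
carry_out(plan=[{"delta_pos":[-0.005,0,0.0],"yaw":0,"hand":0.9},{"delta_pos":[0,0,0],"yaw":0,"hand":0.5},{"delta_pos":[0,0,0],"yaw":0,"hand":0.4},{"delta_pos":[0,0,0.12],"yaw":0,"hand":0.4},{"delta_pos":[0,0,0.2],"yaw":0,"hand":0.4},{"delta_pos":[0,0,0.2],"yaw":0,"hand":0.4},{"delta_pos":[0,0,0.2],"yaw":0,"hand":0.4},{"delta_pos":[0,0,0.1],"yaw":0,"hand":0.4}])

```text
time_s: 34.75
eef_pos: [0.4437, -0.1755, 0.1875]
tcp_rot: [3.06, 0.165, 1.719]
ft_force: [0.6, 0.0, 0.0]
opening: 0.0257
```

```bash
python3 - <<'E'
from h import *
rackpos(); wcrop('wrist32')
c=shot('side','side32'); cv2.imwrite('pics/side32c.png',cv2.resize(c['image'][200:380,200:420,::-1],None,fx=3.2,fy=3.2))
E
```

```text
world [ 0.4437 -0.1755  0.1875] rot [3.06  0.165 1.719] open 0.0257 F [0.6 0.  0. ] rack xy mm [-58.1   2.1]
```

View pics/side32c.png

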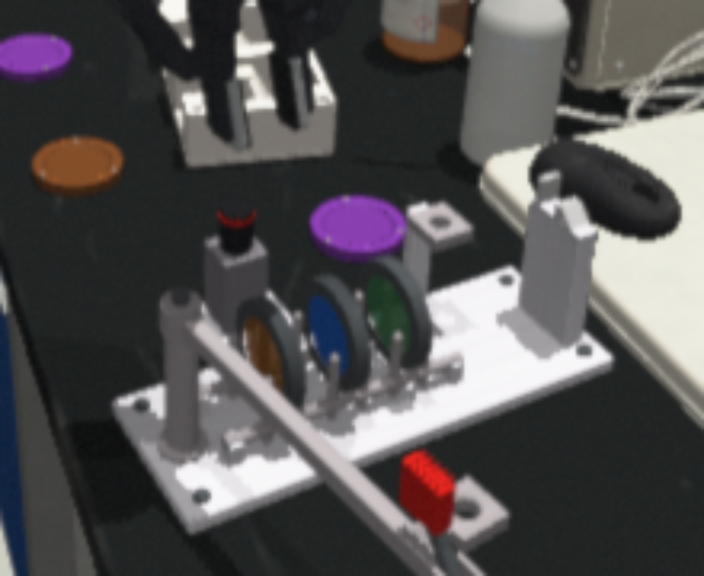

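```bash
cat >> h.py <<'E'
def red(c,box=None):
    h=cv2.cvtColor(c['image'],cv2.COLOR_RGB2HSV); m=cv2.inRange(h,(0,150,90),(4,255,255))|cv2.inRange(h,(174,150,90),(179,255,255))
    k,l,st,ce=cv2.connectedComponentsWithStats(m); return [(np.round(ce[i],1).tolist(),st[i].tolist()) for i in range(1,k) if st[i,4]>25]
E
python3 - <<'E'
from h import *
c=load('side32'); print(red(c)); t=shot('top','top33'); print(red(t))
h=np.array([.3975,-.1843])
for g in (1.40,1.449,1.5):
    p=[*(h+.186*np.array([np.cos(.1454-g),np.sin(.1454-g)])),.130]; print(g,np.round(proj(c,p),1),np.round(proj(t,p),1))
E
```

```text
[([179.4, 186.1], [173, 184, 14, 6, 63]), ([333.1, 352.7], [325, 340, 17, 27, 326])]
[([510.1, 124.4], [493, 103, 35, 43, 374]), ([554.3, 106.0], [549, 104, 11, 5, 41]), ([473.9, 246.1], [469, 243, 12, 7, 54]), ([92.7, 317.0], [85, 308, 17, 19, 132])]
1.4 [337.1 348.8] [471.  242.7]
1.449 [331.8 351.8] [472.8 246.6]
1.5 [326.1 354.8] [474.5 250.8]
```

Request:
carry_out(plan=[{"delta_pos":[0,-0.15,0],"yaw":0.04,"hand":0.35},{"delta_pos":[-0.01,-0.25,0],"yaw":0.05,"hand":0.35},{"delta_pos":[-0.01,-0.25,0],"yaw":0.05,"hand":0.35},{"delta_pos":[-0.01,-0.2,-0.05],"yaw":0.02,"hand":0.35},{"delta_pos":[0,-0.1,-0.1],"yaw":0,"hand":0.35},{"delta_pos":[0,0,-0.1],"yaw":0,"hand":0.35},{"delta_pos":[0,0,0],"yaw":0,"hand":0.35}])

```text
time_s: 35.6
eef_pos: [0.4311, -0.3183, 0.133]
tcp_rot: [3.073, 0.149, 1.854]
ft_force: [0.6, 0.3, -0.3]
opening: 0.0281
```

```bash
cat >> h.py <<'E'
def gatepos(phi=None):
    s=sensors.read_state(); d=s['eef_pos'][:2]-np.array([.3975,-.1843]); print('ang as gate',round(.1454-np.arctan2(d[1],d[0]),3),'r',round(np.hypot(*d),4),'yaw want at that',round(3.287-(.1454-np.arctan2(d[1],d[0])),3))
E
python3 -c "
from h import *
rackpos();gatepos()"
```

```text
world [ 0.4311 -0.3183  0.133 ] rot [3.073 0.149 1.854] open 0.0281 F [ 0.6  0.3 -0.3] rack xy mm [ -91.2 -137.4]
ang as gate 1.471 r 0.1381 yaw want at that 1.816
```

Request:
carry_out(plan=[{"delta_pos":[0.045,-0.07,0],"yaw":0,"hand":0.35},{"delta_pos":[0,0,-0.08],"yaw":0,"hand":0.35},{"delta_pos":[0,0,-0.1],"yaw":0,"hand":0.35},{"delta_pos":[0,0,-0.06],"yaw":0,"hand":0.35},{"delta_pos":[0,0,0],"yaw":0,"hand":0.35}])

```text
time_s: 36.1
eef_pos: [0.4383, -0.3282, 0.0932]
tcp_rot: [3.074, 0.147, 1.856]
ft_force: [0.3, -0.4, -0.3]
opening: 0.0278
```

```bash
python3 -c "
from h import *
rackpos();gatepos()"
```

```text
world [ 0.4383 -0.3282  0.0932] rot [3.074 0.147 1.856] open 0.0278 F [ 0.3 -0.4 -0.3] rack xy mm [ -85.5 -148.2]
ang as gate 1.44 r 0.1495 yaw want at that 1.847
```

Request:
carry_out(plan=[{"delta_pos":[0.131,0.048,0],"yaw":0.178,"hand":0.35},{"delta_pos":[0.123,0.066,0],"yaw":0.178,"hand":0.35},{"delta_pos":[0.113,0.083,0],"yaw":0.178,"hand":0.35},{"delta_pos":[0.1,0.098,0],"yaw":0.178,"hand":0.35},{"delta_pos":[0.086,0.111,0],"yaw":0.178,"hand":0.35},{"delta_pos":[0.05,0.09,0],"yaw":0.15,"hand":0.35},{"delta_pos":[0,0,0],"yaw":0,"hand":0.35}])

```text
time_s: 36.8
eef_pos: [0.5324, -0.2509, 0.0955]
tcp_rot: [3.079, 0.15, 2.706]
ft_force: [-0.3, 0.1, -0.2]
opening: 0.0279
```

```bash
python3 -c "
from h import *
rackpos();gatepos();print(red(shot('side','side34')))
c=load('side34');h=np.array([.3975,-.1843])
for g in (.4,.5,.6,.7,.8): print(g,np.round(proj(c,[*(h+.186*np.array([np.cos(.1454-g),np.sin(.1454-g)])),.130])))"
```

```text
world [ 0.5324 -0.2509  0.0955] rot [3.079 0.15  2.706] open 0.0279 F [-0.3  0.1 -0.2] rack xy mm [ 18.7 -85.4]
ang as gate 0.604 r 0.1504 yaw want at that 2.683
[([179.3, 186.1], [173, 184, 13, 6, 62]), ([374.8, 290.9], [367, 283, 16, 17, 228])]
0.4 [370. 275.]
0.5 [372. 282.]
0.6 [374. 289.]
0.7 [374. 297.]
0.8 [373. 304.]
```

Request:
carry_out(plan=[{"delta_pos":[0.04,0.1,-0.015],"yaw":0.14,"hand":0.65},{"delta_pos":[0.035,0.136,0],"yaw":0.17,"hand":0.65},{"delta_pos":[0.015,0.13,0],"yaw":0.17,"hand":0.65},{"delta_pos":[0,0.06,0],"yaw":0.08,"hand":0.65},{"delta_pos":[0,0,0],"yaw":0,"hand":0.65}])

```text
time_s: 37.35
eef_pos: [0.5452, -0.1899, 0.0951]
tcp_rot: [3.084, 0.153, -3.138]
ft_force: [-0.5, -0.2, 0.3]
opening: 0.0147
```

```bash
python3 -c "
from h import *
rackpos();gatepos();print(red(shot('side','side35')))
c=load('side35');h=np.array([.3975,-.1843])
for g in (0,.1,.2,.3,.4): print(g,np.round(proj(c,[*(h+.186*np.array([np.cos(.1454-g),np.sin(.1454-g)])),.130])))"
```

```text
world [ 0.5452 -0.1899  0.0951] rot [ 3.084  0.153 -3.138] open 0.0147 F [-0.5 -0.2  0.3] rack xy mm [ 40.3 -26.9]
ang as gate 0.183 r 0.1478 yaw want at that 3.104
[([179.4, 186.1], [173, 184, 14, 6, 63]), ([364.4, 260.6], [358, 254, 11, 15, 80])]
0 [351. 252.]
0.1 [357. 257.]
0.2 [362. 263.]
0.3 [366. 269.]
0.4 [370. 275.]
```

Request:
carry_out(plan=[{"delta_pos":[0,0.09,0],"yaw":0.06,"hand":0.65},{"delta_pos":[-0.005,0.09,0],"yaw":0.06,"hand":0.65},{"delta_pos":[-0.01,0.05,0],"yaw":0.04,"hand":0.65}])

```text
time_s: 37.7
eef_pos: [0.5439, -0.1614, 0.0962]
tcp_rot: [3.098, 0.154, -3.013]
ft_force: [1.2, -11.3, -2.4]
opening: 0.0149
```

```bash
python3 -c "
from h import *
rackpos();gatepos();print(red(shot('side','side36')))"
```

```text
world [ 0.5439 -0.1614  0.0962] rot [ 3.098  0.154 -3.013] open 0.0149 F [  1.2 -11.3  -2.4] rack xy mm [43.2  1.5]
ang as gate -0.01 r 0.1482 yaw want at that 3.297
[([179.4, 186.1], [173, 184, 14, 6, 63])]
```

Request:
carry_out(plan=[{"delta_pos":[-0.01,0.07,0],"yaw":0,"hand":0.65},{"delta_pos":[-0.01,0.07,0],"yaw":0,"hand":0.65}])

```text
time_s: 37.95
eef_pos: [0.5439, -0.1608, 0.0965]
tcp_rot: [-3.133, 0.148, -3.017]
ft_force: [5.5, -31.2, -20.3]
opening: 0.0148
```

```bash
python3 -c "
from h import *
rackpos();gatepos()"
```

```text
world [ 0.5439 -0.1608  0.0965] rot [-3.133  0.148 -3.017] open 0.0148 F [  5.5 -31.2 -20.3] rack xy mm [43.2  2.1]
ang as gate -0.013 r 0.1483 yaw want at that 3.3
```

Request:
carry_out(plan=[{"delta_pos":[0,-0.02,0],"yaw":0,"hand":0.65},{"delta_pos":[0,-0.04,0],"yaw":0,"hand":0.65},{"delta_pos":[0,-0.04,0],"yaw":0,"hand":0.65}])

```text
time_s: 38.25
eef_pos: [0.544, -0.1684, 0.0961]
tcp_rot: [3.132, 0.154, -3.013]
ft_force: [2.1, 17.1, 5.3]
opening: 0.0151
```

```bash
python3 -c "
from h import *
rackpos();gatepos()"
```

```text
world [ 0.544  -0.1684  0.0961] rot [ 3.132  0.154 -3.013] open 0.0151 F [ 2.1 17.1  5.3] rack xy mm [42.2 -5.4]
ang as gate 0.037 r 0.1474 yaw want at that 3.25
```

Request:
carry_out(plan=[{"delta_pos":[0,0.05,0],"yaw":0,"hand":0.65},{"delta_pos":[0,0.03,0],"yaw":0,"hand":0.65},{"delta_pos":[0,-0.015,0],"yaw":0,"hand":0.5},{"delta_pos":[0,0,0.05],"yaw":0,"hand":0.4},{"delta_pos":[0,0,0.2],"yaw":0,"hand":0.4},{"delta_pos":[0,0,0.25],"yaw":0,"hand":0.2},{"delta_pos":[-0.05,0.05,0.2],"yaw":-0.15,"hand":0.1},{"delta_pos":[-0.08,0.08,0],"yaw":-0.18,"hand":0}])

```text
time_s: 39.05
eef_pos: [0.5225, -0.1409, 0.2055]
tcp_rot: [3.135, 0.149, 3.001]
ft_force: [0.3, -0.0, 0.0]
opening: 0.0431
```

Request:
carry_out(plan=[{"delta_pos":[-0.08,0.08,0],"yaw":-0.18,"hand":0},{"delta_pos":[-0.08,0.08,0],"yaw":-0.18,"hand":0},{"delta_pos":[-0.08,0.08,0],"yaw":-0.18,"hand":0},{"delta_pos":[-0.08,0.06,0],"yaw":-0.18,"hand":0},{"delta_pos":[0,0,0],"yaw":-0.18,"hand":0},{"delta_pos":[0,0,0],"yaw":-0.18,"hand":0},{"delta_pos":[0,0,0],"yaw":-0.18,"hand":0},{"delta_pos":[0,0,0],"yaw":-0.18,"hand":0}])

```text
time_s: 39.85
eef_pos: [0.4691, -0.0867, 0.2129]
tcp_rot: [3.126, 0.149, 1.827]
ft_force: [-0.5, 0.7, -0.4]
opening: 0.0427
```

```bash
python3 - <<'E'
from h import *
rackpos(); c=shot('side','side37'); print(red(c))
h=np.array([.3975,-.1843])
for g in (0,.05,.1):print(g,np.round(proj(c,[*(h+.186*np.array([np.cos(.1454-g),np.sin(.1454-g)])),.130]),1))
print('side0',red(load('side0')))
t=shot('top','top37'); print('top',red(t),'top0',red(load('top0')))
w=shot('wrist','wrist37'); print('wrist red',red(w), proj(w,(.4594,-.0894,.088)))
E
```

```text
world [ 0.4691 -0.0867  0.2129] rot [3.126 0.149 1.827] open 0.0427 F [-0.5  0.7 -0.4] rack xy mm [-20.1  86.3]
[([179.5, 186.0], [173, 184, 14, 6, 60]), ([351.3, 252.3], [345, 245, 13, 16, 156])]
0 [350.8 251.6]
0.05 [353.8 254.2]
0.1 [356.6 256.9]
side0 [([179.5, 186.0], [173, 184, 14, 6, 60]), ([351.3, 252.4], [345, 245, 13, 16, 159])]
top [([510.0, 124.5], [492, 104, 36, 43, 388]), ([554.5, 106.1], [549, 104, 11, 5, 41]), ([92.7, 317.1], [85, 308, 16, 19, 130])] top0 [([510.1, 124.5], [493, 103, 35, 43, 376]), ([554.3, 106.0], [549, 104, 11, 5, 41]), ([370.8, 192.0], [368, 187, 6, 11, 41]), ([92.6, 317.1], [85, 308, 16, 19, 129])]
wrist red [([387.9, 315.6], [369, 301, 36, 33, 735])] (np.float64(254.01255545247162), np.float64(180.3862993408596))
```

```bash
python3 - <<'E'
from h import *
w=load('wrist37'); 
def knob(w,z=.088):
    u,v=proj(w,(.4594,-.0894,z)); u,v=int(u),int(v)
    h=cv2.cvtColor(w['image'],cv2.COLOR_RGB2HSV); x0,y0=u-45,v-45
    p=h[y0:v+45,x0:u+45]; m=(((p[...,0]<8)|(p[...,0]>170))&(p[...,1]>120)&(p[...,2]>40)).astype(np.uint8)
    pts=np.argwhere(m)[:,::-1].astype(np.float32)
    print(len(pts)); 
    if len(pts)>4:
        (cx,cy),r=cv2.minEnclosingCircle(pts); print('ring',cx+x0,cy+y0,r,[np.round(onz(w,cx+x0,cy+y0,zz),4) for zz in (.088,.080,.065)])
    g=cv2.cvtColor(w['image'],cv2.COLOR_RGB2GRAY)[y0:v+45:2,x0:u+45:2]
    print('\n'.join(''.join(' .:-=+*#%@'[min(9,q//26)] for q in r) for r in g))
knob(w)
E
```

```text
3
..........++++++++-:::::::-=###%%@@@@@@@@%...
.........:++++++++::::::::::::::-%@@@@@@@*...
.........:++++++++:::::::::::::::%@@@@@@@+...
.........:+++++++=:::::::::::::::#@@@@@@@=...
.........:+++++++-:::::::::::::::*@@@@@@@-...
.........-+++++++-:::::::::::::::*@@@@@@%:.:.
.........-+++++++::::::::::::::::+@@@@@@%::..
.........=+++++++::::::::::::::::=@@@@@@#:...
.........=+++++++---------:::::::=@@@@@@*....
.........=+++++++----------------=@@@@@@+....
.:.::.:::=*+++++=----------------+@@@@@@+....
:::::::::=%#*+++=-----:::::------*@@@@@@-....
:::::::::#@#++++=----:.....::----#@@@@@%:..:.
:::::::::#@*%**+=--:.::.::..:----%@@@@@%::...
:::::::::%@%@@@%+--:..::....::---%@@@@@#::::.
::::::::-%@@@@@@+--:::::::::::---%@@@@@*:::::
::::::::-%@@@@@@=-::::::::::::--=@@@@@@+:::::
::::::::-%@@@@@@=-:::::::::::::-=@@@@@@+:::::
::::::::-@@@@@@@=-:::::::::::::-+@@@@@%-:::::
::::::::=@@@@@@%--::::::::::::--*@@@@@%::::::
=----:::+@@@@@@%=-::::::::::::-+%@@@@@%::::::
**++====*@@@@@@%+=::::::::::::-+%@@@@@#::::::
@@@@@%%%%@@@@@@%*=::::::::::::-*@@@@@@*::::::
@@@@@@@@@@@@@@@@%#::::::::::::=*@@@@@@+:
[... 271 characters left out ...]
@@@@@@@@@@
@@@@@@@@@@@@@@@@@@@@@@@@@@@@@@@@@@@@@@@@@@@@@
@@@%%@@@@@@@@@@@@@@@@@@@@@@@@@@@@@@@@@@@@@@@@
@@%######@@@@@@@@@@@@@@@@@@@@@@@@@@@@@@@@@@@@
@@########@@@@@@@@@@@@@%%@@@@@@@@@@@@@@@@@@@@
****##*###%%@@@@@@@@@@%#####%@@@@@@@@@@@@@@@@
***+==+*******%%@%@@@@#######%@@@@@@@@@@@@##%
====--=+++*+++=+********##**##%@@@@@@@@@@####
**+=====--===--=++++++++=++++*****%@%%%@%####
#**=-=+=====+++++++====---+++++++==++++*++**#
++=---+-:::-=-=#%###***=====--===--=+++++++==
%*=--+=:::::---*%%%%***=-=++---===++++====---
%#=--*+-::::--=#%%%#++=---++-::::--#####**+==
#*---#=-::::--=@@@@@**+---++:::::--#%%%%+++--
#+--=#=-------=@@@@%##+--=#*:::::--*%%##++=--
#=--*#--------=%@@@%##+--=#=:::::--#@@##**+--
```

Request:
carry_out(plan=[{"delta_pos":[-0.06,-0.015,0],"yaw":-0.14,"hand":0},{"delta_pos":[0,0,-0.15],"yaw":0,"hand":0.1},{"delta_pos":[0,0,-0.2],"yaw":0,"hand":0.1},{"delta_pos":[0,0,-0.2],"yaw":0,"hand":0.1},{"delta_pos":[0,0,-0.1],"yaw":0,"hand":0.1},{"delta_pos":[0,0,0],"yaw":0,"hand":0.1}])

```text
time_s: 40.6
eef_pos: [0.4605, -0.0883, 0.1153]
tcp_rot: [3.121, 0.148, 1.742]
ft_force: [-0.5, 0.9, 0.9]
opening: 0.0383
```

```bash
python3 - <<'E'
from h import *
rackpos(); w=shot('wrist','wrist38'); s=sensors.read_state()
print('pred',proj(w,(.4594,-.0894,.088)),'tcp',proj(w,s['eef_pos']))
g=cv2.cvtColor(w['image'],cv2.COLOR_RGB2GRAY)[170:400:5,180:380:3]
print('\n'.join(''.join(' .:-=+*#%@'[min(9,q//26)] for q in r) for r in g))
E
```

```text
world [ 0.4605 -0.0883  0.1153] rot [3.121 0.148 1.742] open 0.0383 F [-0.5  0.9  0.9] rack xy mm [-28.8  85.9]
pred (np.float64(266.7135622633033), np.float64(254.92197618495078)) tcp (np.float64(271.311434595695), np.float64(289.4740803296523))
        .      .+++++++++++@@@++++++++*@@@@@-......................
  .   . ........+++++++::::::::::::::+%@@@@@:......................
 ..  ...........+++++++::::::::::::::+@@@@@%:......................
................+++++++::::::::::::::+%@@@@%.......................
................+++++++::::::::::::::-@@@@@%.......................
................++++++=::::::::::::::-@@@@@*.......................
................=+++++-:::::::::::::::@@@@@+.......................
..............:.#%++++-:::::::::::::::%@@@@=.......................
..:::....:::::::#@*%**----------------%@@@@:::.....................
:..:::::::::::::#@@@@@=----:....:-----%@@@@:::.....................
::::::::::::::::%@@@@@=--:.:......:---@@@@%:::::::...:.............
::::::::::::::::#@@@@@+--::........:--@@@@%::::::::::::.:..::......
========++======#@@@@@+-:::..::::.:.-
[... 1562 characters left out ...]
.-=--=:.........................
          ... .----:.::.......:-....-----............. . ..........
            . .::--.................----:................ .. ......
           :........................................ .. .. .. .. ..
           -..:::::::::::::::::::::::::::::::::::..:   . ..     ...
           .:::::::::::::::::::::::::::::::::::::::.      .        
            :::::::::::::::::::::::::::::::::::::::                
            +*****+**************+***++++++++++++++ .      .       
   .        #%%###%%%%%%#%%%%%%%%%%%#%%%%%%%%%%%%%=        .       
            =*****************#****#********####**:                
             .....................................    .
```

Request:
carry_out(plan=[{"delta_pos":[0,0.005,-0.12],"yaw":-0.03,"hand":0.1},{"delta_pos":[-0.005,0,-0.12],"yaw":0,"hand":0.1},{"delta_pos":[0,0,-0.07],"yaw":0,"hand":0.1},{"delta_pos":[0,0,0],"yaw":0,"hand":0.1}])

```text
time_s: 41.05
eef_pos: [0.4648, -0.0887, 0.0741]
tcp_rot: [3.111, 0.151, 1.721]
ft_force: [0.3, -0.4, 0.3]
opening: 0.0385
```

```bash
python3 -c "
from h import *
rackpos()"
```

```text
world [ 0.4648 -0.0887  0.0741] rot [3.111 0.151 1.721] open 0.0385 F [ 0.3 -0.4  0.3] rack xy mm [-24.6  84.9]
```

Request:
carry_out(plan=[{"delta_pos":[-0.03,0.005,0],"yaw":0,"hand":0.1},{"delta_pos":[0,0,-0.05],"yaw":0,"hand":0.1},{"delta_pos":[0,0,0],"yaw":0,"hand":0.3}])

```text
time_s: 41.35
eef_pos: [0.4623, -0.0884, 0.069]
tcp_rot: [3.106, 0.153, 1.721]
ft_force: [0.3, 0.4, 0.5]
opening: 0.0299
```

```bash
python3 -c "
from h import *
rackpos()"
```

```text
world [ 0.4623 -0.0884  0.069 ] rot [3.106 0.153 1.721] open 0.0299 F [0.3 0.4 0.5] rack xy mm [-27.1  85.5]
```

Request:
carry_out(plan=[{"delta_pos":[-0.018,0,-0.015],"yaw":0,"hand":0.4},{"delta_pos":[0,0,0],"yaw":0,"hand":0.6},{"delta_pos":[0,0,0],"yaw":0,"hand":1},{"delta_pos":[0,0,0],"yaw":0,"hand":1}], grip_force=40)

```text
time_s: 41.75
eef_pos: [0.46, -0.0886, 0.0674]
tcp_rot: [3.105, 0.154, 1.721]
ft_force: [-0.1, -0.1, -0.3]
opening: 0.0184
```

```bash
python3 -c "
from h import *
rackpos()"
```

```text
world [ 0.46   -0.0886  0.0674] rot [3.105 0.154 1.721] open 0.0184 F [-0.1 -0.1 -0.3] rack xy mm [-29.3  85.7]
```

Request:
carry_out(plan=[{"delta_pos":[0,0,0.1],"yaw":0,"hand":1},{"delta_pos":[0,0,0.15],"yaw":0,"hand":1},{"delta_pos":[0,0,0.2],"yaw":0,"hand":1},{"delta_pos":[0,0,0.2],"yaw":0,"hand":1},{"delta_pos":[0,0,0.1],"yaw":0,"hand":1},{"delta_pos":[0.1,-0.03,0],"yaw":0,"hand":1},{"delta_pos":[0.15,-0.05,0],"yaw":0,"hand":1},{"delta_pos":[0.15,-0.05,0],"yaw":0,"hand":1}])

```text
time_s: 42.55
eef_pos: [0.5175, -0.1071, 0.1841]
tcp_rot: [3.107, 0.152, 1.723]
ft_force: [0.2, -0.0, -0.6]
opening: 0.0183
```

Request:
carry_out(plan=[{"delta_pos":[0.15,-0.05,0],"yaw":0,"hand":1},{"delta_pos":[0.1,-0.04,0],"yaw":0,"hand":1},{"delta_pos":[0.03,-0.01,0],"yaw":0,"hand":1},{"delta_pos":[0,0,0],"yaw":0,"hand":1}])

```text
time_s: 42.95
eef_pos: [0.5635, -0.1235, 0.184]
tcp_rot: [3.106, 0.153, 1.722]
ft_force: [0.1, -0.2, 0.2]
opening: 0.019
```

```bash
python3 - <<'E'
from h import *
rackpos(); w=shot('wrist','wrist40'); s=sensors.read_state()
th=.1454;R=np.array([[np.cos(th),-np.sin(th)],[np.sin(th),np.cos(th)]]);t=np.array([.50145,-.16913])
e=[*(t+R@[.0755,.0305]),.100]; print('eye world',e,'px',proj(w,e),'tcp',proj(w,s['eef_pos']))
g=cv2.cvtColor(w['image'],cv2.COLOR_RGB2GRAY)[150:350:5,190:390:3]
print('\n'.join(''.join(' .:-=+*#%@'[min(9,q//26)] for q in r) for r in g))
E
```

```text
world [ 0.5635 -0.1235  0.184 ] rot [3.106 0.153 1.722] open 0.019 F [ 0.1 -0.2  0.2] rack xy mm [68.1 36.2]
eye world [np.float64(0.57173423552015), np.float64(-0.12801277444491085), 0.1] px (np.float64(277.5049024925882), np.float64(211.87312088168437)) tcp (np.float64(269.08317351351263), np.float64(287.10431718928083))
++++++++++++++++++++++++++=--===@@@@@@@@@@@@@@@@@@@@@@@@#........-#
+++++++++=++++++++++++++++-=====%@@@@@@@@@@@@@@@@@---+@@+........+=
++++++++++++++++++++++++++-=====+@@@@@@@@@@@@@@@@@*--%@@:..:....:#-
++++++++++++++++++++++++++=++++++@@@@@@@@@@@@@@@@@@@@@@@:...:..:=+=
*++++++++++++++++++===++++=++++++@@@@@@@@@@@@@@@@@@@@@@%.:..::.:#==
+++++--+++++=:=++++=+++====++++++##%@@@@@@@@@@@@@@@@@@@#:::::::-+=+
=+++=-:...:=-:++========--==--===***@@@@@@@@%@%@#####@@+:::::::#==#
+#++::.....=:-###*+====#===========#@@@@@+++++++=====*@-::::::-*=+%
@@@-:::..::::=@@@@%#*++*------------*@@*+++++++=-=====%:::::::*==#@
***=-::::::--=*****#****======-=-===#++++++++++=--=====-:::::-#=+%@
+++++:::::::+++++++++++=============+++++++++++----=====-::::+==*%@
@%@++:::::::@@@@*##++%##===
[... 1244 characters left out ...]
.....-#=*%@@@@@@@@@@
........ .   :::::.  ...       ....   :::::.........===#@@@@@@@@@@@
........     :::::  ..            ..  :::::........:#=+%@@@@@@@@@@@
.......     .:-:::                    .-:--........===#@@@@@@@@@@@@
......         .=-                   .:=:..  ......#-+%@@@@@@@@@@@@
....            :-.                  .:: . .........=#@@@@@@@@@@@@@
....     .        .                  .      ........-%@@@@@@#:.....
                     .            .. .    .............:*#%%.......
                  .  ... ..... ..... .        ...................:.
                     ........... ...           ....................
                    ................          .. .  ...............
```

Request:
carry_out(plan=[{"delta_pos":[0.05,-0.03,0],"yaw":0,"hand":1},{"delta_pos":[0,0,-0.06],"yaw":0,"hand":1},{"delta_pos":[0,0,-0.04],"yaw":0,"hand":1},{"delta_pos":[0,0,0],"yaw":0,"hand":1}])

```text
time_s: 43.4
eef_pos: [0.5683, -0.1271, 0.1672]
tcp_rot: [3.109, 0.151, 1.723]
ft_force: [0.4, -0.1, -0.2]
opening: 0.0186
```

```bash
cat > eye.py <<'E'
from h import *
import sys
rackpos(); w=shot('wrist',sys.argv[1]); s=sensors.read_state(); p=s['eef_pos']
from scipy.spatial.transform import Rotation as Ro
zt=Ro.from_euler('xyz',s['tcp_rot']).as_matrix()[:,2]
th=.1454;R=np.array([[np.cos(th),-np.sin(th)],[np.sin(th),np.cos(th)]]);t=np.array([.50145,-.16913])
e=[*(t+R@[.0755,.0305]),.100]; print('eye px',np.round(proj(w,e),1),'tip straight down',np.round(proj(w,p-[0,0,.057]),1),'along tool in jaw dir',np.round(proj(w,p+.057*np.array([zt[0],0,-1])),1))
g=cv2.cvtColor(w['image'],cv2.COLOR_RGB2GRAY)[195:285:2,230:330:2]
print('\n'.join(''.join(' .:-=+*#%@'[min(9,q//26)] for q in r) for r in g))
E
python3 eye.py wrist41
```

```text
world [ 0.5683 -0.1271  0.1672] rot [3.109 0.151 1.723] open 0.0186 F [ 0.4 -0.1 -0.2] rack xy mm [72.3 31.9]
eye px [272.4 218.6] tip straight down [267.4 224.9] along tool in jaw dir [272.7 225.6]
@@@@%*****++--:-----------------=@@@@@*+++++++++++
%@%@#**##***-:-------------------#%%@@@+++++++++++
************---------------------+++**++++++++++++
***********+=====================+++++++++++++++++
*+++++++*+++=====================+++++++++++++++++
++++++++++++=====================+++++++++++++++++
++++++++++++=====================#%*++++++++++++++
%*##*++++###========-----========%@@@@%+++++++++++
@%%@@@@@%@@@=======-------=======@@@@@#+++++++++++
@@@@@@@@%%%@=====--==--==========@@@@@*+++++++++++
@@@@@%#====%=====-========--=====@@@@@++++++++++++
*%%**++====#=====--=======--====+@@@@%+++++++++++=
+++++++===+#====----====----====+@@@@@#++++++++++=
======+@@@@#=====-----------====+@@@@@%****++++++=
======+#%%#+=====----------====+#@@@@@@###****+++=
############======--------=+*++#%@@@@@@##########=
%%%%%%%%%%%%=====-------=++*####%@@@@@@##########=
#%##########=====-------=#######%@
[... 693 characters left out ...]
====-:-:--::----=-===----::::--=#####
%%%%%%%%%%*+++++==:::--::--=--------::::::::=#####
%%%%%%%%%%*++++++=-:-::::----------:..::::--+*****
%%%%%%%%%%++++===-:.....::--------:.:::::::------:
#*#*******+=-=--:..........:-----:::::::::----:--.
::::-----.........................:::--:::-------:
...:-----..........................-:----========-
..::----:..........................------**####**-
..:----::..........................::-:----------:
..:----::..........................:-----:........
..:--:--:..........................:::::::........
..:::--:...........................:::::::........
..:--:-:............................::::::........
..::::::............................:::-::........
```

Request:
carry_out(plan=[{"delta_pos":[0.008,0,-0.02],"yaw":0,"hand":1},{"delta_pos":[0,0,-0.05],"yaw":0,"hand":1},{"delta_pos":[0,0,-0.04],"yaw":0,"hand":1},{"delta_pos":[0,0,0],"yaw":0,"hand":1}])

```text
time_s: 43.85
eef_pos: [0.5691, -0.1268, 0.1495]
tcp_rot: [3.109, 0.151, 1.723]
ft_force: [-0.0, -0.8, -1.2]
opening: 0.0182
```

```bash
python3 eye.py wrist42
```

```text
world [ 0.5691 -0.1268  0.1495] rot [3.109 0.151 1.723] open 0.0182 F [-0.  -0.8 -1.2] rack xy mm [73.1 32.1]
eye px [272.  233.6] tip straight down [267.8 225.2] along tool in jaw dir [273.1 225.8]
-===-======---------------------#@@@@@@@@%*+*+++++
====-------=====================#@@@@@@@@+++++++++
@@@@+++++++=====================%@@@@@@@#+++++++++
@@@@***++++=====================%@@@@@%%*+++++++++
@@@%#**++++=====================%@@@@@%+++++++++++
@@@%******+=====================%@@@@@@%++++++++++
##%#*******---------------------=++#%%%%++++++++++
***********-----------:----------=++++++++++++++++
++**+****++-----------------------++++++++++++++++
+++++++++++-----------------------++++++++++++++++
+++++++++++=========-=============++++++++++++++++
+++++++++++=====-==============-==%%%%*+++++++++++
+###*+++%##=====-================+@@@@@#++++++++++
%@@@@@@@@@@======================+@@@@@+++++++++++
@@@@@@@%%%%=========-----========+@@@@@+++++++++++
@@@@##+===+=====-=--------=====-=*@@@@#+++++++++++
%%**++====+=====---------=-======#@@@@#+++++++++++
++++++====+=-===---------=--=====#
[... 693 characters left out ...]
%%%#=:-:---:+*#######***=------::::--
:::::::::::::::::=-------+*:::::::::::------::::--
::::::::-:--::::-=-:::---+*-:::-:-:-::--::--::::--
------------::----::...::-+------::--::-----------
---------::----:...........::---:::--:------------
---------:.:--:.............:---:.:---------------
---------..:-:................:-:.:------=======-=
***------..--..................-:..------***#####*
##*-----:..-...................-:..:-----+++++*###
%%+-----:..:...................:...:-----::::-*###
::------:..........................:--:--:....=###
..:----::..........................:-----:.....-==
..-----:...........................:-:::::......:-
.:----::............................--:--:.......:
```

Request:
carry_out(plan=[{"delta_pos":[0.006,0,-0.04],"yaw":0,"hand":1},{"delta_pos":[0.003,0,-0.04],"yaw":0,"hand":1},{"delta_pos":[0,0,-0.02],"yaw":0,"hand":1}])

```text
time_s: 44.2
eef_pos: [0.5716, -0.1271, 0.1346]
tcp_rot: [3.107, 0.152, 1.723]
ft_force: [-0.4, -0.0, -0.4]
opening: 0.0185
```

```bash
python3 -c "
from h import *
rackpos()"
```

```text
world [ 0.5716 -0.1271  0.1346] rot [3.107 0.152 1.723] open 0.0185 F [-0.4 -0.  -0.4] rack xy mm [75.5 31.5]
```

Request:
carry_out(plan=[{"delta_pos":[-0.008,-0.004,-0.03],"yaw":0,"hand":1},{"delta_pos":[0,0,-0.04],"yaw":0,"hand":1},{"delta_pos":[0,0,-0.03],"yaw":0,"hand":1}])

```text
time_s: 44.5
eef_pos: [0.5704, -0.1277, 0.1184]
tcp_rot: [3.107, 0.152, 1.723]
ft_force: [-0.4, -0.6, 0.4]
opening: 0.0183
```

```bash
python3 -c "
from h import *
rackpos()"
```

```text
world [ 0.5704 -0.1277  0.1184] rot [3.107 0.152 1.723] open 0.0183 F [-0.4 -0.6  0.4] rack xy mm [74.2 31. ]
```

Request:
carry_out(plan=[{"delta_pos":[0.003,0,-0.04],"yaw":0,"hand":1},{"delta_pos":[0,0,-0.05],"yaw":0,"hand":1},{"delta_pos":[0,0,-0.03],"yaw":0,"hand":1}])

```text
time_s: 44.8
eef_pos: [0.5721, -0.1296, 0.1061]
tcp_rot: [3.105, 0.159, 1.722]
ft_force: [-18.5, 10.9, 45.2]
opening: 0.0185
```

```bash
python3 -c "
from h import *
rackpos()"
```

```text
world [ 0.5721 -0.1296  0.1061] rot [3.105 0.159 1.722] open 0.0185 F [-18.5  10.9  45.2] rack xy mm [75.7 28.9]
```

Request:
carry_out(plan=[{"delta_pos":[-0.005,0,0.01],"yaw":0,"hand":0.7},{"delta_pos":[0,0,0],"yaw":0,"hand":0.3},{"delta_pos":[0,0,0.02],"yaw":0,"hand":0.2},{"delta_pos":[0,0,0.1],"yaw":0,"hand":0.2},{"delta_pos":[0,0,0.2],"yaw":0,"hand":0.2},{"delta_pos":[0,0,0.2],"yaw":0,"hand":0.2},{"delta_pos":[0,0.05,0.2],"yaw":0,"hand":0.2},{"delta_pos":[-0.1,0.15,0.1],"yaw":0,"hand":0.2}])

```text
time_s: 45.6
eef_pos: [0.5546, -0.1002, 0.2294]
tcp_rot: [3.112, 0.157, 1.72]
ft_force: [0.6, 1.2, 0.7]
opening: 0.034
```

Request:
carry_out(plan=[{"delta_pos":[-0.2,0.2,0],"yaw":0,"hand":0.2},{"delta_pos":[-0.2,0.2,0],"yaw":0,"hand":0.2},{"delta_pos":[-0.2,0.2,0],"yaw":0,"hand":0.2},{"delta_pos":[-0.2,0.2,0],"yaw":0,"hand":0.2},{"delta_pos":[-0.1,0.1,0],"yaw":0,"hand":0.2},{"delta_pos":[0,0,0],"yaw":0,"hand":0.2},{"delta_pos":[0,0,0],"yaw":0,"hand":0.2}])

```text
time_s: 46.3
eef_pos: [0.4163, 0.0389, 0.2299]
tcp_rot: [3.107, 0.158, 1.72]
ft_force: [0.6, 0.3, 0.4]
opening: 0.0343
```

```bash
python3 - <<'E'
from h import *
rackpos(); c=shot('side','side50'); t=shot('top','top50')
print('red lever side', red(c),'at start',red(load('side0')))
th=.1454;R=np.array([[np.cos(th),-np.sin(th)],[np.sin(th),np.cos(th)]]);tt=np.array([.50145,-.16913])
W=lambda x,y,z:[*(tt+R@[x/1000,y/1000]),z/1000]
u,v=proj(c,W(75,30,114)); print('knob home: centre',np.round((u,v),1),'top',np.round(proj(c,W(75,30,128)),1),'bottom',np.round(proj(c,W(75,30,100)),1))
asc=lambda im,u,v,a,b,s=1:print('\n'.join(''.join(' .:-=+*#%@'[min(9,q//26)] for q in r) for r in cv2.cvtColor(im,cv2.COLOR_RGB2GRAY)[int(v)-b:int(v)+b:s,int(u)-a:int(u)+a:s]))
print(int(u)-25,int(v)-18); asc(c['image'],u,v,25,18)
u,v=proj(t,W(75,30,128)); print('top view',np.round((u,v),1)); asc(t['image'],u,v,25,14)
d=cv2.cvtColor(t['image'],cv2.COLOR_RGB2HSV)
for n,b in blobs(c).items(): print(n,b)
for x in (25,-15,-55): print('slot px side',np.round(proj(c,W(x,0,52)),1),'top of window px in top',np.round(proj(t,W(x,0,84)),1))
E
```

```text
world [0.4163 0.0389 0.2299] rot [3.107 0.158 1.72 ] open 0.0343 F [0.6 0.3 0.4] rack xy mm [-54.1 218.2]
red lever side [([179.6, 186.0], [173, 184, 14, 6, 61]), ([351.9, 252.7], [346, 246, 13, 15, 153])] at start [([179.5, 186.0], [173, 184, 14, 6, 60]), ([351.3, 252.4], [345, 245, 13, 16, 159])]
knob home: centre [337.7 251.8] top [338.3 245.3] bottom [337.2 258.2]
312 233
.................................------===========
.................................-------==========
.................................------===========
.................................------===========
................................:------===========
................................:------===========
................................:------===========
................................:------===========
................................----------=-======
................................------------==-===
................................---------======-==
.............................. .------------=--=--
................................------------==-===
................................:--------------==+
.......
[... 2216 characters left out ...]
:*@@#%@@@###+*%#+====++##*+***+#%%%%@@@@@@@
:::.::::=##+#@@@@##+*%%*======+++*###*#%%%%@@@@@@@
::::::::-===#@@@@##=+##*===---=+++**#**%%%%@@@@@@@
::::.::::--=*@@@%*#+=++=====+****+#%%**%%%%@@@@@@@
::::::::----=******+=+===+*%@@@#*+#@@#+%%%%@@@@@@@
::.:::::-----==*##++++++++#@@@@%*+*%@%*#%%%%@@@@@@
:::::::::-=---=#%%++++++++#@@@@@#++#@@**%%%%%@@@@@
green []
blue [((np.float64(532.7), np.float64(394.1)), 183, (521, 389, 24, 11))]
amber [((np.float64(223.8), np.float64(250.2)), 338, (210, 243, 28, 16))]
slot px side [321.6 295.9] top of window px in top [372.8 221.4]
slot px side [302.4 302.4] top of window px in top [377.5 238.4]
slot px side [282.3 309.2] top of window px in top [382.1 255.8]
```

```bash
python3 - <<'E'
from h import *
for n in ('side32','side50'):
    c=load(n); p=cv2.cvtColor(c['image'],cv2.COLOR_RGB2HSV)[260:335,255:350]
    for k,lo,hi in [('green',(50,60,30),(85,255,255)),('blue',(98,90,30),(122,255,255)),('amber',(4,110,40),(18,255,255))]:
        m=cv2.inRange(p,lo,hi); q=np.argwhere(m); print(n,k,len(q),np.round(q.mean(0)[::-1]+[255,260],1) if len(q) else None, (np.ptp(q,0)[::-1]+1) if len(q) else None)
t=load('top50')
for w in ('washcap',): pass
for n in ('top0','top50'):
    h=cv2.cvtColor(load(n)['image'],cv2.COLOR_RGB2HSV); m=cv2.inRange(h[120:180,185:295],(98,120,60),(122,255,255)); k,l,st,ce=cv2.connectedComponentsWithStats(m); print(n,[(np.round(ce[i]+[185,120],1).tolist(),int(st[i,4])) for i in range(1,k) if st[i,4]>30])
E
```

```text
side32 green 190 [320.6 296.3] [13 24]
side32 blue 198 [302.1 303.1] [13 25]
side32 amber 129 [282.1 309.1] [11 23]
side50 green 193 [320.7 296.4] [13 24]
side50 blue 198 [302.  302.9] [13 25]
side50 amber 137 [282.2 309.6] [11 25]
top0 [([271.9, 140.1], 229), ([201.6, 141.9], 223)]
top50 [([272.8, 139.9], 220), ([201.6, 141.9], 223)]
```

```bash
python3 -c "
from rig import ctrl
print(ctrl.job_done())"
```

```text
the job is handed in; nothing more can be done
None
```

The job is handed in after 46 s of robot time: all three windows are in the rack, the gate is latched and the locking pin is home. The hand-in gives no verdict, so this rests on my own last checks.

**What I did**
- **Gate open:** I pinched the red thumb lever, lifted the latch and swung the gate to about 1.45 rad.
- **Windows:** I tipped all three; green stayed half tipped and needed a second press. The interface allows no tool tilt, so I nudged each tipped window upright with the near finger before gripping it. Green went into slot 2, blue into slot 1 and amber into slot 0.
- **Gate shut:** I pushed the gate closed until it met a stop, then tugged it back. It held against about 17 N.
- **Pin:** I carried the locking pin over and pushed it down through both eyes.

**Last checks**
- **Windows:** their centres in the side view lie within about 1 px of where the slots project.
- **Lever:** the red lever is within 0.6 px of its start position, which I read as gate shut to about 0.01 rad and latch down.
- **Pin:** the knob sits where "home" projects, within about 2 px in the top view. The fingertips stopped at 106 mm, which puts the pin tip at about 50 mm.
- **Bystanders:** the bottle caps are within 1 px of their start positions. I did not measure the petri dish separately at the end.
- **Robot:** the arm is standing clear of everything.

**What was not clean**
- The push that seated the pin read 45 N at the wrist. That is under the 120 N wrist limit, and the load went through the fingertips, not the arm or gripper body. Seating the blue window read 33 N.
- The tool drifted to about 9 degrees of tilt over the run. I allowed for this when placing things.
- Views ran out at 40 pictures, so the pin placing and the final checks used pixel measurements instead of looking at images.

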